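# Reverse the bench tools through a spring clip and store them tip down

## Robot

A 6-joint arm with a two-finger parallel gripper is mounted at the origin on a cart in front of the work surface, level with it; the furniture and walls round the work are solid. World frame = base frame: x ahead of the robot, y to its left, z up, the work surface at z = 0. Lengths are in m, angles in rad, forces in N, time in s.
With the tool pointing down it reaches from about 0.3 to 0.875 m from the base axis. Payload 6.4 kg.
Tool frame: the origin (TCP) lies midway between the tips of the shut fingers; the grasp point (between the pads) lies 19 mm behind it; x points along the fingers, y is the direction in which the jaws open and shut, and the axes are right-handed (so a half turn about x gives the same grasp; the last joint's range is limited). The gripper opens to 85 mm and grips with 20 to 120 N. Pads are 22 mm wide; open, the fingers measure 114 mm over their backs; the gripper's body (76 mm by 85 mm) begins 54 mm behind the grasp point. The pads swing forward as they close: fully open they stand 13 mm farther back than shut.
Start: joints at [-1.352, 0.181, 1.607, -0, 1.354, -0.206], TCP at [0.237, -0.524, 0.231] pointing down, gripper open.
Joint ranges: [-2.99, 2.99], [-0.89, 2.07], [0.3, 2.58], [-1.14, 4.28], [0, 2.63], [-3.12, 3.12]. Speed limits (rad/s): [2.57, 2.57, 3.01, 3.14, 3.14, 3.14].

## Interface

Orientations are given as a unit quaternion [w, x, y, z].
In Python, from bench import ctrl gives the robot as it stands.
- The arm moves only by the tool step_arm, never from a script. Its argument "motion" is a list of rows, each a list of 7 numbers: the shift along the tool's x, y, z in mm, then the turn, a rotation vector about the tool's x, y, z in degrees, then the closure in counts, from 0 (fully open) to 255 (shut). In form: [[tx, ty, tz, rx, ry, rz, hand], ...]. A call has 1 to 10 rows; each row is the pose to reach, as a shift and turn from the pose commanded when the call began, along the tool's axes at that moment; what a row does not reach only later rows make up. A row lasts 1/8 s, in which the tool goes at most 62.5 mm and 10.7 degrees, less where a joint would pass 70% of its speed; a pose out of reach is approached as far as the arm can. A call with a gripper value outside its range is refused whole. The fingers move at their own pace and stop on an object; the grip force is fixed at half the most. Time passes only in rows, so rows that repeat a pose let the fingers close. It gives the time, the measured TCP pose, the force and the opening at its end, in the units of the state.
- ctrl.get_obs(): the state, without advancing time (a new reading comes with each control period).
- ctrl.camera(name): name is "scene" or "top" or "wrist"; returns (picture, depth): 420x560x3 uint8, red, green, blue; 420x560 float32, m along the optical axis (not along the pixel's ray), 0 where there is no reading.
- ctrl.camera_info(name): a dict with "fx", "fy", "cx", "cy" (pixels), "dist_coeffs" ([k1, k2, p1, p2, k3] as OpenCV has them; the pictures are not rectified), "T" (4x4, takes a point from camera to world coordinates); the wrist camera has in their place "hand_eye" (4x4, takes a point from camera to tool coordinates, whose origin is the TCP and whose axes are the tool frame's). Camera axes: x right, y down, z forward; pixel columns grow to the right and rows downward; lengths in m; the calibration is good to about 2 mm. A picture is of the moment at which its call begins: read the wrist's pose just before it. camera_info takes no time and is no camera call.
- ctrl.hand_in(): hands the job in, once; it reports no verdict.
The state is a dict: "time_s": time; "q": joint angles; "dq": joint speeds; "joint_efforts": joint torques, N m; "eef_pos": TCP position; "eef_rot": TCP orientation; "wrist_force": force on the tool from outside, world axes, zero at the start; "torque": the same for the moment, N m; "opening": opening from 0.0 (shut) to 1.0 (fully open).
Only numpy, scipy, OpenCV 4.12 (cv2) and the standard library are available. Lean on these libraries where they do the work, as an engineer would, in place of code of your own. Each camera call takes 0.05 s, during which the arm holds its last target. There are 200 camera calls.

## Task

Put the loose tools away one at a time: the red screwdriver first, then the yellow screwdriver, then the black test probe (one of them may be missing; skip it). Reverse each one through the spring clip: press it into the slanted clip with its handle end up and let go of it, take it again from the other side by its handle end, and push it tip down, fully home, into the tube with the collar of its colour. Leave the multimeter, the red-capped pen and the small bottle where they are.

Things in the scene. Friction and masses are not known exactly. Their poses are not given: they have to be found in the camera images.
- driver_red: Precision screwdriver with a red handle, 153 mm long, lying on the bench. Origin on its underside at mid length; y runs along it towards the handle end, -y to the blade tip, z up as it lies. Handle from y = -8 to y = +74 mm, 14 wide (x), 16 thick (z 0 to 16), its axis at z = 7.5; thin 4 mm blade from y = -8 to y = -76. 45 g. It does not roll.
- driver_yellow: Precision screwdriver with a yellow handle, 168 mm long, lying on the bench. Frame as for driver_red. Handle from y = -8 to y = +81 mm, 16 wide (x), 18 thick (z -1 to 17), its axis at z = 8.5; 4 mm blade from y = -8 to y = -83. 45 g.
- probe_black: Test probe with a dark grey to black barrel and a thin needle, 144 mm long, lying on the bench. Frame as for driver_red (needle to -y). Solid barrel from y = -50 to y = +68 mm, 12 wide (x), 14 thick (z 0 to 14), its axis at z = 7; the needle from y = -50 to -72 is too fine to touch anything. 30 g.
- red_tip (a point): Blade tip of the red screwdriver, on its axis.
- yellow_tip (a point): Blade tip of the yellow screwdriver, on its axis.
- probe_nose (a point): Front end of the test probe's barrel, on its axis, where the needle begins.
- clip_seat (a point): Centre of the clip's flat saddle, 114 mm up, on which the tool's underside rests. The tool lies slanted at 45 degrees: this frame's x runs along it, down to the robot's right; -x is up to the left (there goes the handle end); y is sideways; z is the slanted normal out of the clip (up and to the right). Press a tool in along -z (about 10 N) until its underside meets the saddle.
- clip_head: Blue head of the spring clip: saddle block 16 mm long in x, 34 mm wide in y. Origin 8 mm from the saddle along z, on the tool's axis; axes as clip_seat. A tool pressed in stays by friction; draw it out lengthwise or along +z. Held at mid handle (tool y about 30 mm) it leaves room for fingers on both sides.
- jaw_l: One of two sprung steel jaws on either side of the seat (y sideways), 10 mm long in x, 10 mm apart at rest, parallel up to 16 mm from the saddle, then flared to 25 mm at 26 mm from it. Each gives up to 7 mm and presses a handle with about 3 N. Origin as clip_head.
- clip: The clip's fixed stand; origin on the bench below the seat. A round foot (84 mm) and post (15 mm) centred 18 mm from the origin to the robot's left (-x of this frame) carry the head.
- tube_red_mouth (a point): Centre of the mouth of the upright tube with the red collar (fixed), 92 mm above the bench, opening upwards, z up. Bore 10 mm, flared to 15 mm in the top 8 mm, 84 mm deep; outer diameter 18 to 23 mm; foot 52 mm wide. A screwdriver fully home rests with its handle on the rim: the red tip is then 68 mm below the mouth.
- tube_yellow_mouth (a point): Same tube with a yellow collar, for the yellow screwdriver: fully home, its tip is 75 mm below the mouth.
- tube_black_mouth (a point): Wider upright tube with a black collar for the test probe, mouth 92 mm above the bench. Bore 22 mm, flared to 27 mm, 62 mm deep to its floor, on which the nose of the barrel stands when fully home; outer diameter 30 to 35 mm.
- multimeter: Bystander: dark multimeter, 157x77x46 mm, lying on the bench; origin under its centre.
- pen_red: Bystander: white pen with a red cap, 140 mm long, lying on the bench.
- flux_bottle: Bystander: small cream bottle with red cap, 37 mm wide, 136 mm tall, standing; origin under its centre.
Mind the look-alikes: they are no part of the job. Several things have the shape of the probe_black; the one meant has the colours described above. What is shaped like the clip but purple is not meant.

How it is judged:
By the outcome, as a careful person would: the job done as asked, in the order asked, and still so for the second after the job is handed in, with the robot touching nothing.
Of driver_red, driver_yellow, probe_black only 2 to 3 are there at a start; the rules pass over those that are not, and their reading is None.
At some moment in a run one of driver_red, driver_yellow, probe_black may be knocked a few centimetres aside while the robot is not near it.
It also fails if it takes over 210 s, if anything falls off the work surface, if the arm or the gripper's body presses on something with over 40 N, if the wrist force passes 120 N, or if a joint passes its speed limit or range.

## Working session

There is one attempt and no reset: what is moved stays moved. The work goes in short steps, Python scripts to look and compute and a tool call to move; the robot and the scene stay as the last step left them, time stands still between calls to the robot, and variables do not carry over. Pictures are saved under pics/ and viewed, about 12 in all and at most 16, crops included, and the job is handed in when it is done.

Besides the shell and the picture viewer there is one more tool, called after "Call:" by a JSON object that holds its "api" and its "payload". step_arm: Moves the arm, as the interface text tells. Its arguments: {"type":"object","properties":{"motion":{"type":"array","items":{"type":"array","items":{"type":"number"}}}},"required":["motion"]}

```bash
ls; mkdir -p pics; python3 - <<'E'
from bench import ctrl
import cv2,numpy as np
o=ctrl.get_obs();print(o)
for n in("scene","top"):
    im,d=ctrl.camera(n);cv2.imwrite(f"pics/{n}0.png",im[:,:,::-1]);np.savez(f"pics/{n}0.npz",im=im,d=d)
    print(ctrl.camera_info(n))
print(ctrl.camera_info("wrist"))
E
```

```text
pics
{'time_s': 0.0, 'q': array([-1.35231322e+00,  1.81583560e-01,  1.60801396e+00,  2.74654609e-06,
        1.35378111e+00, -2.06333144e-01]), 'dq': array([-0.0008539 ,  0.00129501, -0.00059777,  0.00249709, -0.00022287,
        0.00123617]), 'joint_efforts': array([ 2.04723538e-04, -4.44870400e+01, -3.51337695e+01, -2.09088075e-04,
        8.88305018e-03,  2.09255921e-05]), 'eef_pos': array([ 0.23686512, -0.52333958,  0.23035736]), 'eef_rot': array([-0.14843668, -0.6912122 , -0.14969954,  0.69121798]), 'wrist_force': array([0.20924732, 0.14321102, 0.00110632]), 'torque': array([ 0.00951512, -0.01023721,  0.00182046]), 'opening': 0.9931245818567161}
{'fx': 401.2642704025785, 'fy': 401.2642704025785, 'cx': 284.44650840388925, 'cy': 211.83769032282322, 'dist_coeffs': array([-0.09205243,  0.        ,  0.        ,  0.        ,  0.        ]), 'T': array([[-0.71449735, -0.44750113,  0.5378069 ,  0.07470134],
       [-0.69929633,  0.43275658, -0.56895201,  0.4770683 ],
       [ 0.02186719, -0.7826011 , -0.62213933,  0.6390652 ],
       [ 0.        ,  0.        ,  0.        ,  1.        ]])
[... 383 characters left out ...]
164e-03, -9.72926593e-02, -9.95230877e-01,
         1.35639484e+00],
       [ 0.00000000e+00,  0.00000000e+00,  0.00000000e+00,
         1.00000000e+00]])}
{'fx': 362.0128435242708, 'fy': 362.0128435242708, 'cx': 283.7214021081437, 'cy': 208.14551705273797, 'dist_coeffs': array([-0.04565683,  0.        ,  0.        ,  0.        ,  0.        ]), 'hand_eye': array([[-8.26118421e-04, -2.78332499e-01,  9.60484429e-01,
        -1.41908765e-01],
       [ 9.99999658e-01, -2.55724492e-04,  7.86000980e-04,
        -2.27950033e-04],
       [ 2.68497765e-05,  9.60484750e-01,  2.78332615e-01,
        -7.17330817e-02],
       [ 0.00000000e+00,  0.00000000e+00,  0.00000000e+00,
         1.00000000e+00]])}
```

View pics/top0.png

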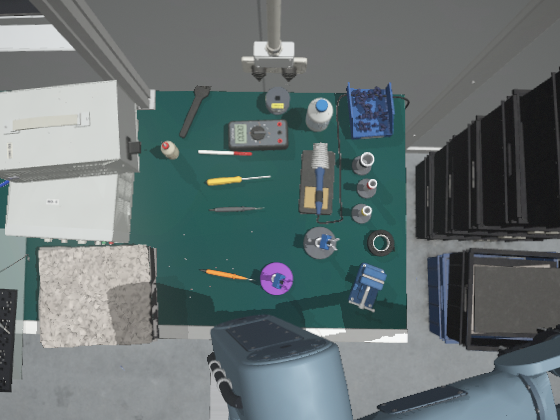

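View pics/scene0.png

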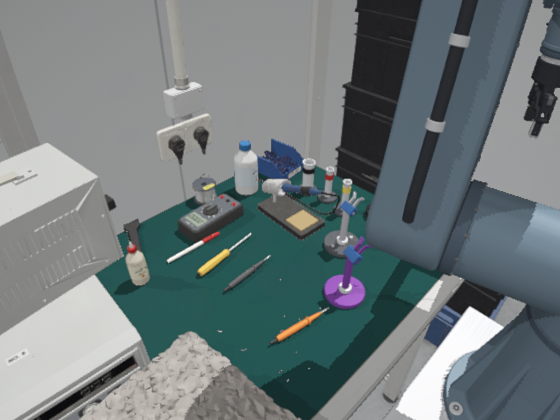

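```bash
cat > h.py <<'E'
import numpy as np,cv2
from bench import ctrl
from scipy.spatial.transform import Rotation as R
def Rq(q): return R.from_quat([q[1],q[2],q[3],q[0]])
def wristT(info,o):
    T=np.eye(4);T[:3,:3]=Rq(o["eef_rot"]).as_matrix();T[:3,3]=o["eef_pos"];return T@info["hand_eye"]
def snap(n,f):
    o=ctrl.get_obs();im,d=ctrl.camera(n);i=dict(ctrl.camera_info(n))
    if n=="wrist": i["T"]=wristT(i,o)
    cv2.imwrite(f"pics/{f}.png",im[:,:,::-1]);np.savez(f"pics/{f}.npz",im=im,d=d,**{k:np.array(i[k]) for k in("fx","fy","cx","cy","dist_coeffs","T")})
    return load(f)
def load(f):
    z=np.load(f"pics/{f}.npz");return {k:z[k] for k in z.files}
def K(i): return np.array([[i["fx"],0,i["cx"]],[0,i["fy"],i["cy"]],[0,0,1.]])
def norm(i,uv): return cv2.undistortPoints(np.array(uv,float).reshape(-1,1,2),K(i),i["dist_coeffs"]).reshape(-1,2)
def plane(i,uv,z):
    n=norm(i,uv);r=np.c_[n,np.ones(len(n))]@i["T"][:3,:3].T;c=i["T"][:3,3]
    return c+r*((z-c[2])/r[:,2:3])
def dep(i,uv):
    uv=np.array(uv);n=norm(i,uv);d=i["d"][uv[:,1].astype(int),uv[:,0].astype(int)][:,None]
    return np.c_[n*d,d]@i["T"][:3,:3].T+i["T"][:3,3]
def proj(i,P):
    P=np.atleast_2d(P);Q=(P-i["T"][:3,3])@i["T"][:3,:3]
    return cv2.projectPoints(Q,np.zeros(3),np.zeros(3),K(i),i["dist_coeffs"])[0].reshape(-1,2)
def hsv(i): return cv2.cvtColor(i["im"],cv2.COLOR_RGB2HSV)
def crop(i,f,x0,y0,x1,y1,s):
    cv2.imwrite(f"pics/{f}.png",cv2.resize(i["im"][y0:y1,x0:x1,::-1],None,fx=s,fy=s,interpolation=cv2.INTER_CUBIC))
E
python3 - <<'E'
from h import *
i=snap("top","top1");s=snap("scene","scene1")
crop(i,"c1",195,140,395,290,4)
crop(s,"c2",270,140,400,310,3.5)
h=hsv(i)
def blobs(i,lo,hi,mn=6):
    m=cv2.inRange(hsv(i),lo,hi);n,l,st,c=cv2.connectedComponentsWithStats(m)
    for k in range(1,n):
        if st[k,4]>=mn: print(lo,c[k].round(1),st[k],dep(i,[c[k]]).round(3))
print("yellow");blobs(i,(22,150,110),(34,255,255))
print("red");blobs(i,(0,150,80),(6,255,255));
print("blue");blobs(i,(105,150,70),(125,255,255))
print("scene yellow");blobs(s,(22,150,110),(34,255,255));print("red");blobs(s,(0,150,80),(6,255,255));blobs(s,(174,150,80),(180,255,255))
E
```

```text
yellow
red
(0, 150, 80) [165.5 146.2] [163 143   5   6  11] [[0.67  0.271 0.1  ]]
(0, 150, 80) [236.5 152.8] [235 152   4   3   8] [[0.675 0.104 0.007]]
(0, 150, 80) [248.2 153.2] [246 152   5   3   9] [[0.674 0.073 0.007]]
blue
(105, 150, 70) [  3.9 183.3] [  0 181   9   6  24] [[0.585 0.724 0.007]]
(105, 150, 70) [324.3 241.6] [320 236  11  13  77] [[ 0.444 -0.117  0.115]]
(105, 150, 70) [277.3 280.3] [273 274  12  15  71] [[ 0.351 -0.008  0.111]]
scene yellow
(22, 150, 110) [345.6 189.9] [343 188   7   4  19] [[ 0.52  -0.21   0.074]]
(22, 150, 110) [214.7 264.1] [200 252  30  24  48] [[0.595 0.141 0.012]]
red
(0, 150, 80) [328.9 177.3] [326 175   7   5  27] [[ 0.586 -0.226  0.071]]
(0, 150, 80) [210.4 237. ] [203 232  16  11  58] [[0.674 0.092 0.008]]
(0, 150, 80) [131.8 249.6] [128 245   8   8  32] [[0.671 0.278 0.094]]
```

View pics/c1.png

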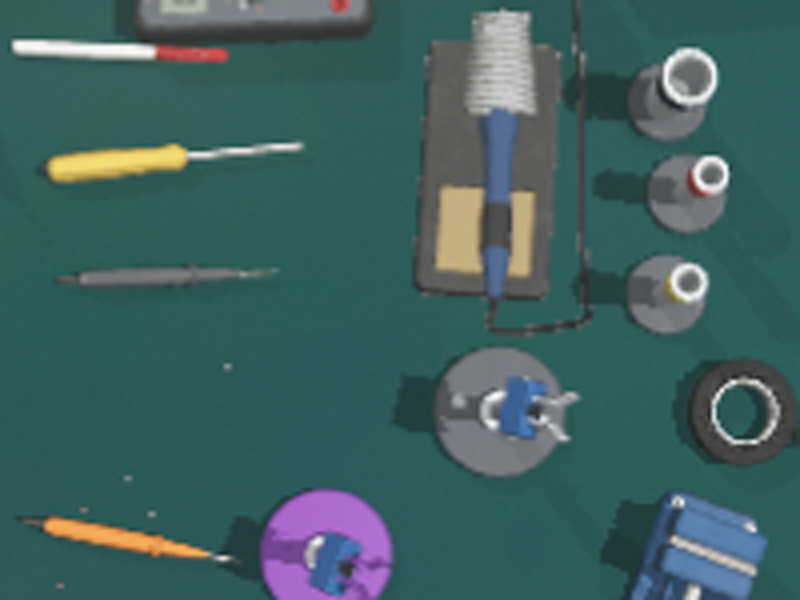

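View pics/c2.png

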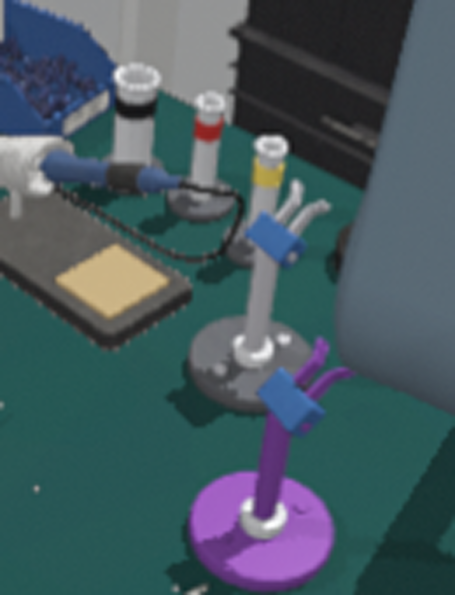

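```bash
python3 - <<'E'
from h import *
i=load("top1");s=load("scene1")
c=lambda x,y:(195+(x-1.5)/4,140+(y-1.5)/4)
for n,z,l in (("yel end/neck/tip",.0085,[(48,170),(187,157),(302,147)]),("probe",.007,[(57,280),(240,274),(278,271)]),("tubes k r y",.092,[(690,77),(710,176),(687,283)]),("feet",.01,[(499,412),(667,103),(687,194),(667,294)])):
    P=plane(i,[c(*p) for p in l],z);print(n,P.round(4).tolist())
    if len(P)==3:print(np.linalg.norm(P[0]-P[2]))
# blue head depth points
m=cv2.inRange(hsv(i),(105,120,50),(125,255,255));m[:,:310]=0;m[:,340:]=0;m[:230]=0;m[255:]=0
v,u=np.nonzero(m);P=dep(i,np.c_[u,v]);print(P.mean(0),P.min(0),P.max(0),len(P))
for n,lo,hi in(("y",(20,80,90),(36,255,255)),):
    m=cv2.inRange(hsv(i),lo,hi);m[:,:200]=0;m[:,280:]=0;m[:170]=0;m[195:]=0
    v,u=np.nonzero(m);P=plane(i,np.c_[u,v].astype(float),.0085);print(n,len(P),P.mean(0),np.linalg.svd(P-P.mean(0))[2][0],P.min(0),P.max(0))
# jaw pixels: depth >0.115
x,y=np.meshgrid(np.arange(312,345),np.arange(228,258));uv=np.c_[x.ravel(),y.ravel()];P=dep(i,uv)
k=(P[:,2]>.09)&(P[:,2]<.2);Q=P[k]
for p,q in zip(uv[k],Q): print(p,q.round(3),end=";")
print(proj(s,[[.445,-.12,.114]]))
E
```

```text
yel end/neck/tip [[0.5961, 0.1795, 0.0085], [0.6061, 0.0895, 0.0085], [0.614, 0.0151, 0.0085]]
0.1652941681540654
probe [[0.5248, 0.1716, 0.007], [0.5308, 0.0535, 0.007], [0.5332, 0.0291, 0.007]]
0.14276107878593713
tubes k r y [[0.6484, -0.2219, 0.092], [0.5876, -0.234, 0.092], [0.522, -0.22, 0.092]]
0.12640052389268144
feet [[0.4449, -0.114, 0.01], [0.647, -0.2213, 0.01], [0.5876, -0.2342, 0.01], [0.5225, -0.2214, 0.01]]
[ 0.44425872 -0.11686123  0.11407191] [ 0.42690085 -0.13056833  0.10658953] [ 0.45994213 -0.1068975   0.12078017] 103
y 232 [0.60156083 0.13545386 0.0085    ] [-0.11736569  0.99308876  0.        ] [0.58866792 0.09037266 0.0085    ] [0.61357391 0.1786611  0.0085    ]
[322 234] [ 0.462 -0.112  0.106];[323 234] [ 0.462 -0.114  0.108];[324 234] [ 0.462 -0.116  0.112];[325 234] [ 0.462 -0.119  0.107];[326 234] [ 0.462 -0.121  0.108];[321 235] [ 0.46  -0.109  0.107];[322 235] [ 0.46  -0.112  0.109];[323 235] [ 0.46  -0.114  0.11 ];[324 235] [ 0.46  -0.116  0.109];[325 235] [ 0.46  -0.118  0.115];[326 235] [ 0.459 -0.12   0.12 ];[327 235] [ 0.46  -0.123  0.115];[328 235] 
[... 5160 characters left out ...]
33  0.13 ];[333 247] [ 0.431 -0.135  0.133];[334 247] [ 0.431 -0.138  0.13 ];[321 248] [ 0.429 -0.11   0.102];[322 248] [ 0.429 -0.112  0.11 ];[323 248] [ 0.429 -0.113  0.12 ];[324 248] [ 0.429 -0.116  0.12 ];[325 248] [ 0.429 -0.118  0.117];[326 248] [ 0.429 -0.121  0.115];[327 248] [ 0.429 -0.123  0.113];[328 248] [ 0.429 -0.126  0.111];[333 248] [ 0.429 -0.135  0.135];[334 248] [ 0.429 -0.138  0.134];[335 248] [ 0.429 -0.14   0.131];[323 249] [ 0.427 -0.115  0.103];[326 249] [ 0.427 -0.121  0.116];[327 249] [ 0.427 -0.124  0.111];[328 249] [ 0.427 -0.126  0.106];[334 249] [ 0.427 -0.138  0.133];[335 249] [ 0.427 -0.14   0.133];[336 249] [ 0.427 -0.143  0.129];[[349.87043659 205.74349792]]
```

```bash
cat >> h.py <<'E'
def frame(xd,yd):
    x=np.array(xd,float);x/=np.linalg.norm(x);y=np.array(yd,float);y-=x*(x@y);y/=np.linalg.norm(y)
    return np.c_[x,y,np.cross(x,y)]
def go(p,M=None,name=""):
    o=ctrl.get_obs();Rc=Rq(o["eef_rot"]).as_matrix()
    if M is None:M=Rc
    t=Rc.T@(np.array(p)-o["eef_pos"])*1e3;r=R.from_matrix(Rc.T@M).as_rotvec(degrees=True)
    print(name,"shift",t.round(1),"turn",r.round(1),"|t|",np.linalg.norm(t).round(),"|r|",np.linalg.norm(r).round())
E
python3 - <<'E'
from h import *
o=ctrl.get_obs();print(Rq(o["eef_rot"]).as_matrix().round(3))
d=np.array([-.1174,.9931,0]);yj=np.array([.9931,.1174,0])
for s in(1,-1): go([.4449,-.125,.26],frame([0,0,-1],s*yj),f"clip {s}")
E
```

```text
[[-0.     0.412 -0.911]
 [ 0.001 -0.911 -0.412]
 [-1.    -0.001 -0.   ]]
clip 1 shift [ -28.9 -277.4 -353.8] turn [-72.4  -0.1   0. ] |t| 451.0 |r| 72.0
clip -1 shift [ -28.9 -277.4 -353.8] turn [1.076e+02 1.000e-01 1.000e-01] |t| 451.0 |r| 108.0
```

Call:
{"api": "step_arm", "payload": {"motion": [[-50, 0, 0, 0, 0, 0, 0], [-50, -277, -354, -72, 0, 0, 0], [-50, -277, -354, -72, 0, 0, 0], [-50, -277, -354, -72, 0, 0, 0], [-50, -277, -354, -72, 0, 0, 100], [-50, -277, -354, -72, 0, 0, 100], [-50, -277, -354, -72, 0, 0, 100], [-29, -277, -354, -72, 0, 0, 100], [-29, -277, -354, -72, 0, 0, 100], [-29, -277, -354, -72, 0, 0, 100]]}}

```text
time_s: 1.45
eef_pos: [0.4453, -0.1251, 0.2599]
eef_rot: [0.527, 0.471, 0.527, -0.472]
wrist_force: [0.1, -0.4, 0.1]
opening: 0.605
```

```bash
python3 - <<'E'
from h import *
i=snap("wrist","w1");o=ctrl.get_obs();print(o["q"].round(3),o["eef_pos"],o["opening"])
h=frame([0,0,-1],[.9931,.1174,0]);go([.4449,-.125,.26],h)
print(proj(i,[[.4449,-.114,.01],[.442,-.1318,.114],[.443,-.1257,.114]]).round(1))
E
```

```text
[-5.330e-01 -1.040e-01  1.842e+00 -1.000e-03  1.404e+00 -6.430e-01] [ 0.44521269 -0.1261471   0.26033536] 0.6061757270770352
 shift [ 0.3 -0.2 -1.2] turn [-0.4  0.   0. ] |t| 1.0 |r| 0.0
[[283.8 160.7]
 [277.8 201. ]
 [279.8 194. ]]
```

View pics/w1.png

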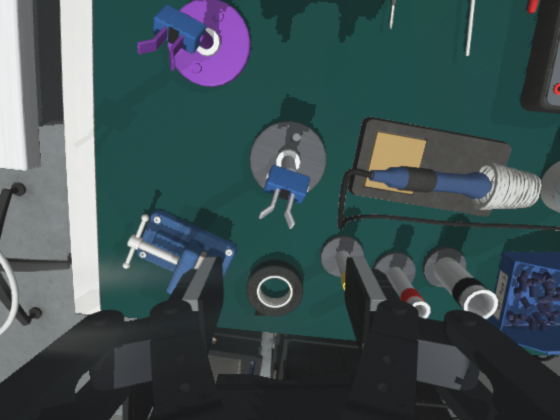

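```bash
python3 - <<'E'
from h import *
def big(m):
    n,l,st,c=cv2.connectedComponentsWithStats(m.astype(np.uint8));k=1+np.argmax(st[1:,4]);return (l==k)
def foot(i,x0,y0,x1,y1):
    h=hsv(i);m=np.zeros(h.shape[:2],np.uint8);m[y0:y1,x0:x1]=(h[y0:y1,x0:x1,1]<70)&(h[y0:y1,x0:x1,2]>50)
    m=big(m);c=cv2.convexHull(np.argwhere(m)[:,::-1].astype(np.int32));(x,y),r,_=cv2.fitEllipse(c);print("foot",x,y,r,plane(i,[(x,y)],.006))
def blue(i,x0,y0,x1,y1):
    h=hsv(i);m=np.zeros(h.shape[:2],np.uint8);m[y0:y1,x0:x1]=cv2.inRange(h,(100,110,40),(125,255,255))[y0:y1,x0:x1]>0
    m=big(m);uv=np.argwhere(m)[:,::-1];r=cv2.minAreaRect(uv.astype(np.float32));print("blue",r,len(uv),cv2.boxPoints(r).round(1).tolist())
    P=dep(i,uv);n=np.linalg.svd(P-np.median(P,0))[2];print(P.mean(0).round(4),n.round(2).tolist())
i=load("w1");foot(i,245,115,332,202);blue(i,255,150,320,210)
t=load("top1");foot(t,300,222,342,262);blue(t,310,228,342,258)
I=i["im"][110:240,235:345,::-1];cv2.imwrite("pics/c3.png",cv2.resize(I,None,fx=4.5,fy=4.5,interpolation=cv2.INTER_CUBIC))
E
```

```text
foot 287.4331359863281 158.75430297851562 (76.35782623291016, 76.9127197265625) [[ 0.44871168 -0.11205351  0.006     ]]
blue ((287.2377624511719, 184.19140625), (41.88637924194336, 28.458099365234375), 19.179006576538086) 987 [[262.79998779296875, 190.8000030517578], [272.1000061035156, 163.89999389648438], [311.70001220703125, 177.60000610351562], [302.29998779296875, 204.5]]
[ 0.4481 -0.1155  0.1142] [[0.08, -0.21, -0.97], [0.97, -0.21, 0.13], [-0.23, -0.96, 0.18]]
foot 320.5710144042969 242.4103546142578 (31.780214309692383, 36.241886138916016) [[ 0.44565775 -0.11735675  0.006     ]]
blue ((324.69232177734375, 241.53846740722656), (9.021342277526855, 14.120361328125), 11.309932708740234) 107 [[318.8999938964844, 247.60000610351562], [321.70001220703125, 233.6999969482422], [330.5, 235.5], [327.70001220703125, 249.3000030517578]]
[ 0.4441 -0.117   0.1141] [[-0.98, 0.21, -0.01], [0.2, 0.9, -0.4], [0.08, 0.39, 0.92]]
```

View pics/c3.png

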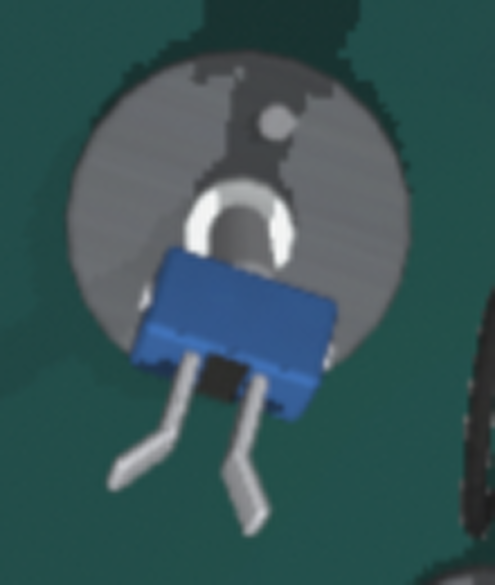

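```bash
python3 - <<'E'
from h import *
go([.605,.104,.12],frame([0,0,-1],[.9931,.1174,0]))
E
```

```text
shift [ 140.1  184.2 -211.2] turn [-0.4  0.   0. ] |t| 313.0 |r| 0.0
```

Call:
{"api": "step_arm", "payload": {"motion": [[0, 60, -70, 0, 0, 0, 120], [0, 120, -140, 0, 0, 0, 120], [0, 160, -185, 0, 0, 0, 120], [50, 184, -211, 0, 0, 0, 120], [100, 184, -211, 0, 0, 0, 120], [140, 184, -211, 0, 0, 0, 120], [140, 184, -211, 0, 0, 0, 120]]}}

```text
time_s: 2.38
eef_pos: [0.6017, 0.1027, 0.1152]
eef_rot: [0.524, 0.47, 0.529, -0.475]
wrist_force: [-0.5, 0.5, 0.1]
opening: 0.528
```

```bash
cat >> h.py <<'E'
def blob(i,lo,hi,z,roi=None):
    m=cv2.inRange(hsv(i),lo,hi)
    if roi is not None: k=np.zeros_like(m);x0,y0,x1,y1=roi;k[y0:y1,x0:x1]=m[y0:y1,x0:x1];m=k
    n,l,st,c=cv2.connectedComponentsWithStats(m);k=1+np.argmax(st[1:,4])
    uv=np.argwhere(l==k)[:,::-1];P=plane(i,uv.astype(float),z)[:,:2];c=P.mean(0);d=np.linalg.svd(P-c,full_matrices=False)[2][0];d*=np.sign(d[1])
    s=(P-c)@d;w=(P-c)@[d[1],-d[0]];print(len(uv),uv.min(0),uv.max(0),"c",c.round(4),"d",d.round(4),"s",s.min().round(4),s.max().round(4),"w",np.percentile(w,[2,98]).round(4));return c,d,s.min(),s.max()
E
python3 - <<'E'
from h import *
i=snap("wrist","w2");print(ctrl.get_obs()["eef_pos"],ctrl.get_obs()["q"].round(2))
blob(i,(18,80,60),(36,255,255),.0085)
blob(i,(18,80,60),(36,255,255),.012)
print(cv2.resize(i["d"],(8,6),interpolation=0).round(2))
E
```

```text
[0.60405475 0.10246378 0.11890157] [-0.03  0.38  1.59 -0.    1.17 -0.13]
3121 [282  95] [308 224] c [0.6053 0.1384] d [-0.1135  0.9935] s -0.048 0.0415 w [-0.0081  0.0082]
3121 [282  95] [308 224] c [0.6052 0.1389] d [-0.1135  0.9935] s -0.0473 0.041 w [-0.008   0.0081]
[[0.23 0.23 0.23 0.23 0.23 0.23 0.23 0.23]
 [0.24 0.24 0.24 0.24 0.24 0.24 0.23 0.24]
 [0.26 0.26 0.26 0.25 0.25 0.25 0.25 0.25]
 [0.27 0.27 0.27 0.27 0.27 0.27 0.23 0.23]
 [0.27 0.29 0.28 0.13 0.29 0.13 0.24 0.24]
 [0.31 0.09 0.1  0.08 0.3  0.12 0.1  0.09]]
```

View pics/w2.png

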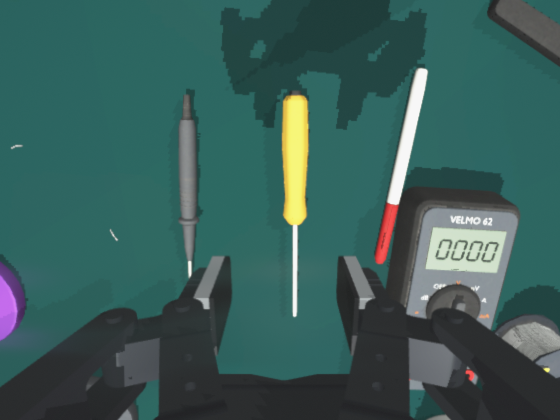

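```bash
python3 - <<'E'
from h import *
go([.6091,.1051,.003],frame([0,0,-1],[.9935,.1135,0]))
E
```

```text
shift [115.9   5.8  -2.1] turn [-0.3 -0.   0.2] |t| 116.0 |r| 0.0
```

Call:
{"api": "step_arm", "payload": {"motion": [[50, 5, -1, 0, 0, 0, 120], [90, 5, -1, 0, 0, 0, 120], [105, 5, -1, 0, 0, 0, 120], [113, 5, -1, 0, 0, 0, 120], [114, 5, -1, 0, 0, 0, 120], [114, 5, -1, 0, 0, 0, 120]]}}

```text
time_s: 3.18
eef_pos: [0.6111, 0.1059, 0.008]
eef_rot: [0.528, 0.472, 0.526, -0.471]
wrist_force: [0.7, -0.3, 0.4]
opening: 0.529
```

```bash
python3 - <<'E'
from h import *
i=snap("wrist","w3");o=ctrl.get_obs();print(o["eef_pos"],o["wrist_force"])
blob(i,(18,80,60),(36,255,255),.0085)
go([.6091,.1051,.003],frame([0,0,-1],[.9935,.1135,0]))
E
```

```text
[0.61091896 0.10594416 0.00783144] [-0.10896825 -0.22716146  0.50059709]
8704 [253  94] [298 309] c [0.6051 0.1397] d [-0.1148  0.9934] s -0.0509 0.0403 w [-0.0082  0.0081]
 shift [ 4.8 -1.9  0.6] turn [-0.2  0.  -0.1] |t| 5.0 |r| 0.0
```

Call:
{"api": "step_arm", "payload": {"motion": [[4.5, -2, 0.5, 0, 0, 0, 120], [4.5, -2, 0.5, 0, 0, 0, 120], [4.5, -2, 0.5, 0, 0, 0, 255], [4.5, -2, 0.5, 0, 0, 0, 255], [4.5, -2, 0.5, 0, 0, 0, 255], [4.5, -2, 0.5, 0, 0, 0, 255], [4.5, -2, 0.5, 0, 0, 0, 255], [4.5, -2, 0.5, 0, 0, 0, 255]]}}

```text
time_s: 4.22
eef_pos: [0.6082, 0.1052, 0.002]
eef_rot: [0.527, 0.472, 0.527, -0.471]
wrist_force: [-0.0, -0.0, 2.9]
opening: 0.161
```

```bash
python3 - <<'E'
from h import *
o=ctrl.get_obs();print(o["eef_pos"],o["wrist_force"],o["opening"],Rq(o["eef_rot"]).as_matrix().round(3))
# clip frame
c=np.deg2rad(10.3);h=np.array([-np.sin(c),-np.cos(c),0]);yc=np.array([np.cos(c),-np.sin(c),0]);Z=np.array([0,0,1.])
xc=(h-Z)/2**.5;zc=(h+Z)/2**.5
foot=np.array([.4487,-.112,0]);seat=foot+.018*h+.114*Z;print("seat",seat)
M=frame(-zc,yc)
print(M.round(3))
E
```

```text
[0.60816003 0.10521304 0.00202932] [-0.01952571 -0.03079906  2.852282  ] 0.16143221632114 [[ 0.001  0.994  0.11 ]
 [-0.     0.11  -0.994]
 [-1.     0.001  0.   ]]
seat [ 0.44548156 -0.12970993  0.114     ]
[[ 0.126  0.984 -0.126]
 [ 0.696 -0.179 -0.696]
 [-0.707  0.    -0.707]]
```

```bash
cat >> h.py <<'E'
CA=np.deg2rad(10.3);CH=np.array([-np.sin(CA),-np.cos(CA),0]);YC=np.array([np.cos(CA),-np.sin(CA),0]);Z3=np.array([0,0,1.])
XC=(CH-Z3)/2**.5;ZC=(CH+Z3)/2**.5
SEAT=np.array([.4455,-.1297,.114])
E
python3 - <<'E'
from h import *
t=load("top1");print(dep(t,[(368,243),(370,235),(380,231),(390,243)]).round(3))
P=lambda a,b:SEAT+a*XC+b*ZC
print(P(.026,.003),P(.026,.07))
go(P(.026,.07),frame(-ZC,YC))
E
```

```text
[[ 0.446 -0.237  0.02 ]
 [ 0.466 -0.243  0.016]
 [ 0.477 -0.269  0.013]
 [ 0.447 -0.294  0.017]]
[ 0.44183346 -0.14987564  0.09773654] [ 0.4333625  -0.19648833  0.1451127 ]
 shift [-143.2 -207.   280.6] turn [15.8 44.7  6.5] |t| 377.0 |r| 48.0
```

Call:
{"api": "step_arm", "payload": {"motion": [[-60, 0, 0, 0, 0, 0, 255], [-120, 0, 0, 0, 0, 0, 255], [-180, 0, 0, 0, 0, 0, 255], [-220, -40, 55, 0, 0, 0, 255], [-220, -80, 110, 0, 0, 0, 255], [-220, -120, 165, 3, 9, 1, 255], [-220, -160, 220, 6, 18, 3, 255], [-220, -207, 281, 9, 27, 4, 255], [-220, -207, 281, 12, 36, 5, 255], [-220, -207, 281, 15.8, 44.7, 6.5, 255]]}}

```text
time_s: 5.48
eef_pos: [0.432, -0.2005, 0.2219]
eef_rot: [0.243, 0.712, 0.59, -0.294]
wrist_force: [0.1, 1.5, -1.3]
opening: 0.167
```

```bash
python3 - <<'E'
from h import *
o=ctrl.get_obs();print(o["q"].round(2),o["opening"])
P=lambda a,b:SEAT+a*XC+b*ZC
go(P(.026,.07),frame(-ZC,YC))
E
```

```text
[-1.03  0.29  1.69  0.5   1.77 -0.9 ] 0.1670589087798008
 shift [57.1  0.6 51.5] turn [-0.3 -0.2 -0.3] |t| 77.0 |r| 0.0
```

Call:
{"api": "step_arm", "payload": {"motion": [[20, 0.5, 51.5, 0, 0, 0, 255], [40, 0.5, 51.5, 0, 0, 0, 255], [57, 0.5, 51.5, 0, 0, 0, 255], [57, 0.5, 51.5, 0, 0, 0, 255], [57, 0.5, 51.5, 0, 0, 0, 255]]}}

```text
time_s: 6.1
eef_pos: [0.435, -0.193, 0.1463]
eef_rot: [0.246, 0.709, 0.592, -0.294]
wrist_force: [-0.1, -1.0, -0.7]
opening: 0.163
```

```bash
python3 - <<'E'
from h import *
i=snap("wrist","w4");print(ctrl.get_obs()["eef_pos"])
print(proj(i,[SEAT,SEAT+.02*ZC]))
P=lambda a,b:SEAT+a*XC+b*ZC
go(P(.026,.07),frame(-ZC,YC))
E
```

```text
[ 0.43499079 -0.19339389  0.14632439]
[[280.7308019  187.3872561 ]
 [280.44558066 195.72997074]]
 shift [-1.5 -1.1  3.2] turn [ 0.1  0.1 -0. ] |t| 4.0 |r| 0.0
```

View pics/w4.png

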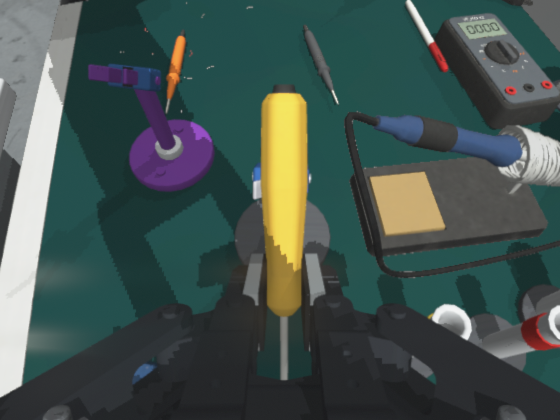

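```bash
python3 - <<'E'
from h import *
i=load("w4");crop(i,"c4",225,140,345,270,4.5)
E
```

```text
(no output)
```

View pics/c4.png

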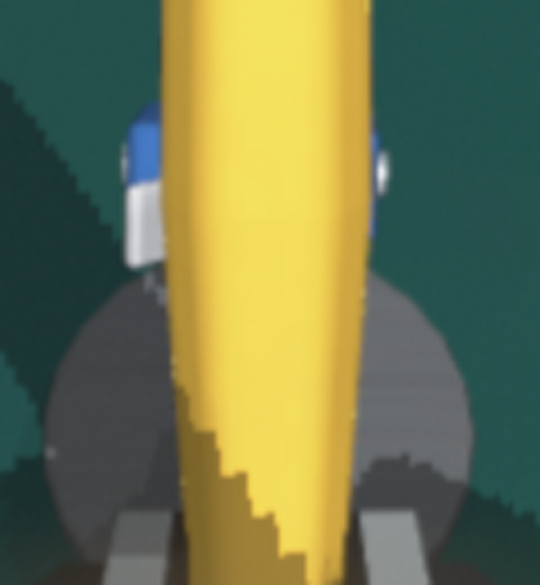

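```bash
python3 - <<'E'
from h import *
i=load("w4")
uv=np.array([(u,v) for v in range(166,202,3) for u in list(range(250,262,1))+list(range(306,314))])
P=dep(i,uv);Q=(P-SEAT)@np.c_[XC,YC,ZC]*1e3
k=(abs(Q)<40).all(1)
for v in sorted(set(uv[k][:,1])):
    print(v,[(int(u),q.round().astype(int).tolist()) for (u,w),q in zip(uv[k],Q[k]) if w==v])
E
```

```text
166 [(255, [-11, -16, -10]), (256, [-11, -15, -9]), (257, [-11, -15, -9]), (258, [-11, -14, -9]), (259, [-11, -13, -9]), (260, [-11, -13, -9]), (307, [-10, 17, -18])]
169 [(253, [-10, -17, -7]), (254, [-10, -16, -5]), (255, [-10, -15, -4]), (256, [-10, -15, -5]), (257, [-10, -14, -5]), (258, [-10, -14, -5]), (259, [-10, -13, -6]), (260, [-10, -12, -3]), (307, [-10, 16, -5]), (308, [-9, 17, -9])]
172 [(253, [-8, -17, -5]), (254, [-8, -16, -5]), (255, [-8, -15, -4]), (256, [-9, -15, -4]), (257, [-9, -14, -3]), (258, [-9, -14, -4]), (259, [-8, -13, -4]), (260, [-8, -12, -4]), (307, [-8, 16, -5]), (308, [-9, 16, -4])]
175 [(252, [-5, -18, -13]), (253, [-7, -17, -4]), (254, [-7, -16, -5]), (255, [-7, -16, -5]), (256, [-7, -15, -4]), (257, [-7, -14, -3]), (258, [-7, -14, -3]), (259, [-6, -13, -5]), (260, [-7, -12, -3]), (307, [-7, 16, -2]), (308, [-7, 16, -3]), (309, [-5, 18, -14]), (310, [-5, 18, -13])]
178 [(252, [-3, -18, -13]), (253, [-5, -17, -5]), (254, [-5, -16, -5]), (255, [-5, -16, -4]), (256, [-5, -15, -4]), (257, [-5, -14, -4]), (258, [-5, -14, -4]), (259, [-5, -13, -5]), (307, 
[... 625 characters left out ...]
[-5, -11, 21]), (260, [-5, -11, 19]), (307, [1, 16, -4]), (308, [1, 16, -4])]
190 [(253, [-3, -15, 21]), (254, [-3, -14, 21]), (255, [-4, -13, 23]), (256, [-4, -13, 21]), (257, [-3, -13, 21]), (258, [-4, -12, 22]), (259, [-3, -12, 20]), (260, [-3, -11, 19]), (307, [3, 16, -5])]
193 [(253, [-2, -15, 22]), (254, [-2, -14, 21]), (255, [-2, -14, 22]), (256, [-2, -13, 22]), (257, [-2, -13, 21]), (258, [-2, -12, 21]), (259, [-1, -12, 20]), (260, [-1, -11, 19]), (307, [5, 16, -6])]
196 [(253, [-1, -15, 23]), (254, [0, -14, 20]), (255, [0, -14, 22]), (256, [0, -13, 21]), (257, [0, -13, 21]), (258, [0, -12, 21]), (259, [0, -12, 20]), (260, [1, -11, 19])]
199 [(254, [1, -14, 22]), (255, [1, -14, 23])]
```

```bash
sed -i 's/^SEAT=.*/SEAT=np.array([.4462,-.1258,.114])/' h.py; python3 - <<'E'
from h import *
P=lambda a,b:SEAT+a*XC+b*ZC
for b in (.04,.003):go(P(.026,b),frame(-ZC,YC))
E
```

```text
shift [31.3 -1.1  0.4] turn [ 0.1  0.1 -0. ] |t| 31.0 |r| 0.0
 shift [68.3 -1.1  0.3] turn [ 0.1  0.1 -0. ] |t| 68.0 |r| 0.0
```

Call:
{"api": "step_arm", "payload": {"motion": [[20, -1, 0, 0, 0, 0, 255], [35, -1, 0, 0, 0, 0, 255], [45, -1, 0, 0, 0, 0, 255], [50, -1, 0, 0, 0, 0, 255], [54, -1, 0, 0, 0, 0, 255], [57, -1, 0, 0, 0, 0, 255], [60, -1, 0, 0, 0, 0, 255], [60, -1, 0, 0, 0, 0, 255]]}}

```text
time_s: 7.15
eef_pos: [0.4408, -0.1512, 0.1024]
eef_rot: [0.245, 0.709, 0.592, -0.294]
wrist_force: [-2.4, -2.0, -0.0]
opening: 0.163
```

```bash
python3 - <<'E'
from h import *
o=ctrl.get_obs();print(o["eef_pos"],(o["eef_pos"]-SEAT)@np.c_[XC,YC,ZC]*1e3,"F clip",o["wrist_force"]@np.c_[XC,YC,ZC],o["opening"])
E
```

```text
[ 0.44083181 -0.15121083  0.10242009] [26.5455618  -0.73817172 10.16909232] F clip [ 1.71268713 -1.95683573  1.64851055] 0.16314742486258801
```

Call:
{"api": "step_arm", "payload": {"motion": [[2, 0, 0, 0, 0, 0, 255], [4, 0, 0, 0, 0, 0, 255], [5, 0, 0, 0, 0, 0, 255], [6, 0, 0, 0, 0, 0, 255], [6, 0, 0, 0, 0, 0, 255]]}}

```text
time_s: 7.78
eef_pos: [0.4416, -0.1469, 0.0984]
eef_rot: [0.245, 0.709, 0.592, -0.294]
wrist_force: [-1.4, -0.9, 2.0]
opening: 0.159
```

```bash
cat > st.py <<'E'
from h import *
o=ctrl.get_obs();print(o["time_s"],o["eef_pos"],(o["eef_pos"]-SEAT)@np.c_[XC,YC,ZC]*1e3,"F clip",o["wrist_force"]@np.c_[XC,YC,ZC],o["opening"])
E
python3 st.py
```

```text
7.775 [ 0.44164358 -0.14686544  0.09835072] [26.29726653 -0.71644266  4.16584238] F clip [-0.58067956 -1.25210046  2.23799688] 0.15933545391662493
```

Call:
{"api": "step_arm", "payload": {"motion": [[1.5, 0, 0, 0, 0, 0, 255], [3, 0, 0, 0, 0, 0, 255], [4, 0, 0, 0, 0, 0, 255], [4, 0, 0, 0, 0, 0, 255]]}}

```text
time_s: 8.28
eef_pos: [0.4421, -0.1454, 0.0966]
eef_rot: [0.245, 0.709, 0.592, -0.294]
wrist_force: [-7.1, -7.5, 10.4]
opening: 0.163
```

```bash
python3 st.py
```

```text
8.275 [ 0.44214265 -0.14543896  0.09663718] [26.45340057 -0.48047685  1.89866487] F clip [-1.20818323 -5.67793268 13.48879169] 0.16256352525046172
```

Call:
{"api": "step_arm", "payload": {"motion": [[0, 0, 0, 0, 0, 0, 120], [0, 0, 0, 0, 0, 0, 120], [0, 0, 0, 0, 0, 0, 120], [-20, 0, 0, 0, 0, 0, 120], [-60, 0, 0, 0, 0, 0, 120], [-100, 0, 0, 0, 0, 0, 120], [-130, 0, 0, 0, 0, 0, 120], [-130, 0, 0, 0, 0, 0, 120]]}}

```text
time_s: 9.28
eef_pos: [0.4262, -0.2377, 0.1894]
eef_rot: [0.247, 0.71, 0.59, -0.295]
wrist_force: [-0.3, 0.6, -0.9]
opening: 0.526
```

```bash
python3 - <<'E'
from h import *
o=ctrl.get_obs();print(o["eef_pos"],o["q"].round(2),o["opening"])
i=snap("wrist","w5")
m=cv2.inRange(hsv(i),(18,80,60),(36,255,255));n,l,st,c=cv2.connectedComponentsWithStats(m);k=1+np.argmax(st[1:,4]);uv=np.argwhere(l==k)[:,::-1]
P=dep(i,uv);Q=(P-SEAT)@np.c_[XC,YC,ZC]*1e3;Q=Q[(abs(Q[:,2])<40)];print(len(Q),np.percentile(Q,[1,50,99],axis=0).round(1))
for a in range(-50,45,10):
    k=abs(Q[:,0]-a)<3
    if k.any(): print(a,np.percentile(Q[k][:,1],[2,98]).round(1),np.percentile(Q[k][:,2],95).round(1))
E
```

```text
[ 0.42620426 -0.23765878  0.18936038] [-1.07  0.38  1.65  0.47  1.75 -0.96] 0.5257141428632525
2597 [[-47.5  -8.8   9. ]
 [ -9.7  -0.4  15. ]
 [ 37.9   7.6  17.4]]
-50 [-5.6  4.9] 14.1
-40 [-8.1  7.4] 16.7
-30 [-8.2  7.5] 17.0
-20 [-9.1  8.3] 17.2
-10 [-8.4  7.6] 17.2
0 [-7.7  6.9] 16.8
10 [-7.9  6.3] 16.2
20 [-8.   5.6] 15.7
30 [-8.8  6.4] 16.6
40 [-5.8  3.5] 14.7
```

View pics/w5.png

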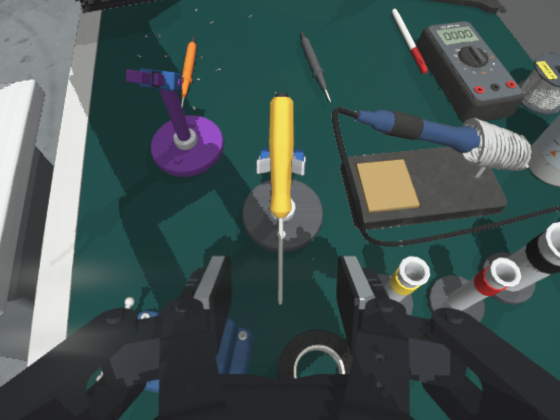

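```bash
python3 - <<'E'
from h import *
go([.44,-.12,.34],frame(-Z3,YC),"mid")
go(SEAT-.13*XC+.0085*ZC,frame(XC,YC),"pre")
E
```

```text
mid shift [ -25.3   -6.8 -189.8] turn [ -0.1 -44.9  -0.1] |t| 192.0 |r| 45.0
pre shift [ 1.228e+02  1.000e-01 -1.569e+02] turn [ -0.1 -89.9  -0. ] |t| 199.0 |r| 90.0
```

Call:
{"api": "step_arm", "payload": {"motion": [[-25, 0, -50, 0, 0, 0, 100], [-25, 0, -100, 0, -10, 0, 100], [-25, -3, -150, 0, -20, 0, 100], [-25, -7, -190, 0, -30, 0, 100], [-25, -7, -190, 0, -40, 0, 100], [-25, -7, -190, 0, -45, 0, 100], [-25, -7, -190, 0, -45, 0, 100]]}}

```text
time_s: 10.2
eef_pos: [0.4395, -0.1163, 0.3387]
eef_rot: [-0.453, -0.542, -0.455, 0.542]
wrist_force: [0.3, 0.1, -0.0]
opening: 0.611
```

```bash
python3 - <<'E'
from h import *
print(ctrl.get_obs()["q"].round(2))
go(SEAT-.14*XC+.0085*ZC,frame(XC,YC),"pre")
E
```

```text
[-0.52 -0.17  1.75  0.    1.57 -0.35]
pre shift [119.8   8.9 -84.6] turn [  0.3 -45.1   0. ] |t| 147.0 |r| 45.0
```

Call:
{"api": "step_arm", "payload": {"motion": [[0, 3, -40, 0, -10, 0, 100], [20, 6, -85, 0, -20, 0, 100], [60, 9, -85, 0, -30, 0, 100], [100, 9, -85, 0, -40, 0, 100], [120, 9, -85, 0, -45, 0, 100], [120, 9, -85, 0, -45, 0, 100], [120, 9, -85, 0, -45, 0, 100]]}}

```text
time_s: 11.08
eef_pos: [0.4641, -0.0373, 0.2201]
eef_rot: [-0.591, -0.294, -0.246, 0.71]
wrist_force: [-0.2, -0.2, 0.5]
opening: 0.609
```

```bash
python3 - <<'E'
from h import *
print(ctrl.get_obs()["q"].round(2))
i=snap("wrist","w6")
m=cv2.inRange(hsv(i),(18,80,60),(36,255,255));n,l,st,c=cv2.connectedComponentsWithStats(m);k=1+np.argmax(st[1:,4]);uv=np.argwhere(l==k)[:,::-1]
P=dep(i,uv);Q=(P-SEAT)@np.c_[XC,YC,ZC]*1e3;Q=Q[(abs(Q)<60).all(1)];print(len(Q),np.percentile(Q,[1,50,99],axis=0).round(1))
go(SEAT-.022*XC+.0085*ZC-.0005*YC,frame(XC,YC),"grasp")
print(proj(i,[SEAT+.0085*ZC+a*XC for a in(-.049,-.022)]).round(1))
E
```

```text
[ 0.13  0.22  1.79 -0.74  1.47  0.52]Traceback (most recent call last):
  File "<stdin>", line 5, in <module>
    return _quantile_unchecked(
        a, q, axis, out, overwrite_input, method, keepdims, weights)
    return _ureduce(a,
                    func=_quantile_ureduce_func,
    ...<5 lines>...
                    overwrite_input=overwrite_input,
                    method=method)
    r = func(a, **kwargs)
    result = _quantile(arr,
                       quantiles=q,
    ...<2 lines>...
                       out=out,
                       weights=wgt)
    slices_having_nans = np.isnan(arr[-1, ...])
                                  ~~~^^^^^^^^^
IndexError: index -1 is out of bounds for axis 0 with size 0
```

View pics/w6.png

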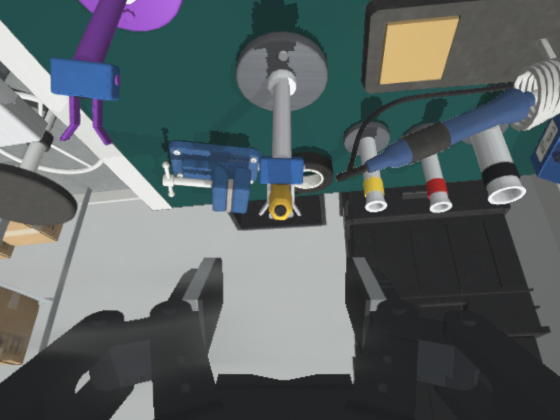

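```bash
python3 - <<'E'
from h import *
i=load("w6")
print(proj(i,[SEAT+.0085*ZC+a*XC-.0005*YC for a in(-.049,-.022)]).round(1))
uv=[(275,195),(280,197),(285,197),(280,205),(276,212),(285,212),(280,217)];P=dep(i,uv);print(((P-SEAT)@np.c_[XC,YC,ZC]*1e3).round(1).tolist())
go(SEAT-.022*XC+.0085*ZC-.0005*YC,frame(XC,YC),"grasp")
E
```

```text
[[279.4 210.6]
 [279.9 200.3]]
[[-38.1, -3.6, 0.5], [-42.0, -0.1, 0.9], [-39.6, 3.3, 1.5], [-49.4, -0.1, 4.5], [-51.4, -2.7, 8.8], [-52.2, 3.3, 8.5], [-48.1, -0.1, 13.3]]
grasp shift [117.4  -2.7  -3. ] turn [-0.1 -0.1  0. ] |t| 117.0 |r| 0.0
```

Call:
{"api": "step_arm", "payload": {"motion": [[40, -2.5, -3, 0, 0, 0, 120], [75, -2.5, -3, 0, 0, 0, 120], [100, -2.5, -3, 0, 0, 0, 120], [112, -2.5, -3, 0, 0, 0, 120], [117, -2.5, -3, 0, 0, 0, 120], [117, -2.5, -3, 0, 0, 0, 120]]}}

```text
time_s: 11.88
eef_pos: [0.4475, -0.1156, 0.1355]
eef_rot: [-0.592, -0.294, -0.245, 0.709]
wrist_force: [-0.3, 0.4, 0.1]
opening: 0.53
```

```bash
python3 st.py
```

```text
11.875 [ 0.44746112 -0.11557143  0.13550224] [-22.47995943  -0.588098     7.92879609] F clip [-0.26937077 -0.31460597 -0.1663402 ] 0.5297406049791811
```

Call:
{"api": "step_arm", "payload": {"motion": [[0, 0, 0, 0, 0, 0, 255], [0, 0, 0, 0, 0, 0, 255], [0, 0, 0, 0, 0, 0, 255], [0, 0, 0, 0, 0, 0, 255], [0, 0, 0, 0, 0, 0, 255]]}}

```text
time_s: 12.5
eef_pos: [0.4472, -0.1154, 0.135]
eef_rot: [-0.592, -0.294, -0.245, 0.709]
wrist_force: [0.4, 1.5, 3.7]
opening: 0.167
```

Call:
{"api": "step_arm", "payload": {"motion": [[-10, 0, 0, 0, 0, 0, 255], [-25, 0, 0, 0, 0, 0, 255], [-45, 0, 0, 0, 0, 0, 255], [-65, 0, 0, 0, 0, 0, 255], [-85, 0, 20, 0, 0, 0, 255], [-115, 0, 50, 0, 0, 0, 255], [-145, 0, 80, 0, 0, 0, 255], [-145, 0, 80, 0, 0, 0, 255]]}}

```text
time_s: 13.5
eef_pos: [0.457, -0.0695, 0.2978]
eef_rot: [-0.593, -0.297, -0.244, 0.708]
wrist_force: [0.5, -0.4, -0.2]
opening: 0.169
```

```bash
python3 st.py; python3 - <<'E'
from h import *
i=snap("wrist","w7");snap("scene","s2");print(ctrl.get_obs()["q"].round(2))
go([.523,-.221,.35],frame(-Z3,YC))
E
```

```text
13.5 [ 0.45703523 -0.06951653  0.2978174 ] [-170.5055228     0.59701133   89.45153368] F clip [0.30413271 0.60868872 0.08435872] 0.16931890244983755
[ 0.07  0.08  1.78 -0.75  1.53  0.38]
 shift [ 56.9  93.7 136.5] turn [ 0.  44.9 -0. ] |t| 175.0 |r| 45.0
```

View pics/w7.png

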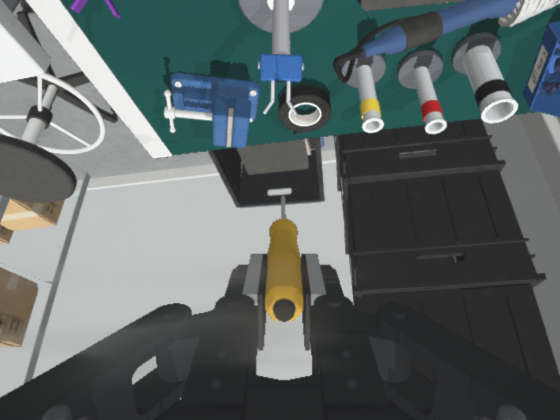

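```bash
cat >> h.py <<'E'
def toolpt(i,f_info,uv,xt):
    "point on pixel ray at tool-x = xt (m), tool frame mm"
    H=ctrl.camera_info("wrist")["hand_eye"];n=norm(i,uv);r=np.c_[n,np.ones(len(n))]@H[:3,:3].T;c=H[:3,3]
    return (c+r*((xt-c[0])/r[:,:1]))*1e3
E
python3 - <<'E'
from h import *
i=load("w7")
crop(i,"c7",235,170,335,290,5)
print(toolpt(i,0,[(283,195)],.137),toolpt(i,0,[(283,222)],.06),toolpt(i,0,[(283,240)],.03))
E
```

```text
[[137.           0.22545493  -1.37388142]] [[60.          0.35076637 -4.34028349]] [[30.          0.39870929 -4.6479324 ]]
```

View pics/c7.png

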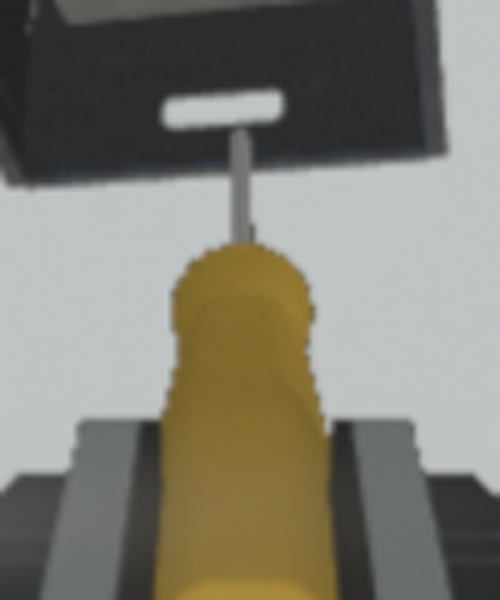

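```bash
python3 - <<'E'
from h import *
i=load("w7");print(plane(i,[(372,127),(434,126),(498,105)],.092).round(4))
go([.5245,-.219,.285],frame(-Z3,YC))
E
```

```text
[[ 0.5257 -0.2218  0.092 ]
 [ 0.5903 -0.2318  0.092 ]
 [ 0.6482 -0.2108  0.092 ]]
 shift [101.3  94.9  89. ] turn [ 0.  44.9 -0. ] |t| 165.0 |r| 45.0
```

Call:
{"api": "step_arm", "payload": {"motion": [[0, 20, 20, 0, 10, 0, 255], [20, 40, 40, 0, 20, 0, 255], [45, 70, 65, 0, 30, 0, 255], [70, 95, 89, 0, 40, 0, 255], [100, 95, 89, 0, 45, 0, 255], [100, 95, 89, 0, 45, 0, 255], [100, 95, 89, 0, 45, 0, 255]]}}

```text
time_s: 14.48
eef_pos: [0.5243, -0.218, 0.2846]
eef_rot: [-0.452, -0.543, -0.454, 0.543]
wrist_force: [0.1, 0.2, -0.5]
opening: 0.171
```

```bash
python3 - <<'E'
from h import *
i=snap("wrist","w8");o=ctrl.get_obs();print(o["q"].round(2),o["eef_pos"])
print(proj(i,[.5245,-.219,.092]))
crop(i,"c8",200,130,400,280,4)
E
```

```text
[-0.6   0.13  1.56 -0.    1.46 -0.42] [ 0.52478698 -0.21753651  0.28542228]
[[283.85459334 183.15743573]]
```

View pics/c8.png

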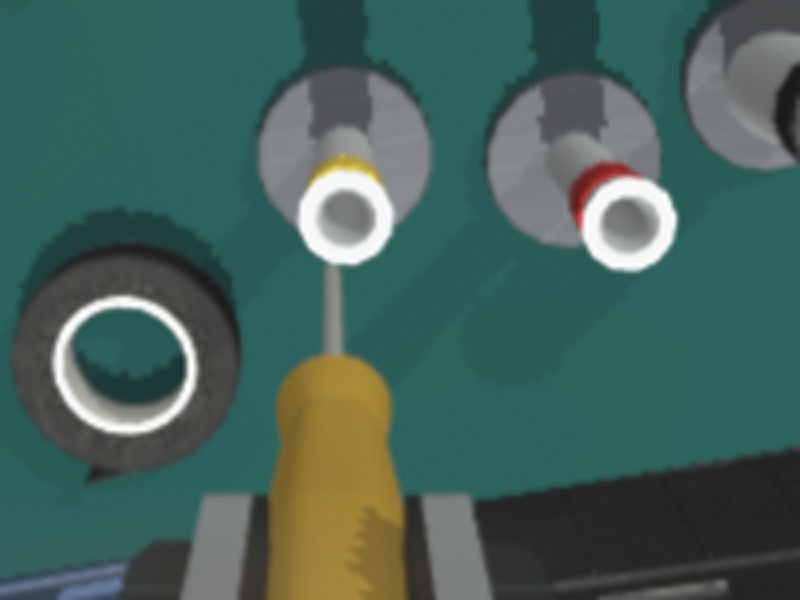

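```bash
python3 - <<'E'
from h import *
i=load("w8");P=plane(i,[(286.1,183.9),(356.7,185.6)],.092);print(P.round(4))
print(toolpt(i,0,[(200+333/4,130+264/4)],.137))
o=ctrl.get_obs();M=Rq(o["eef_rot"]).as_matrix();print(M.round(3))
tip=np.array([.137,.0003,-.001]);m=P[0]
for dz in(.015,-.02,-.075):
    t=m+[0,0,dz];go(t-M@tip,frame(-Z3,YC),dz)
E
```

```text
[[ 0.5265 -0.2201  0.092 ]
 [ 0.5919 -0.2336  0.092 ]]
[[137.           0.49441661  -0.48555456]]
[[-0.002  0.984 -0.178]
 [ 0.001 -0.178 -0.984]
 [-1.    -0.002 -0.001]]
0.015 shift [41.4  2.1  3.3] turn [ 0.1 -0.   0.1] |t| 42.0 |r| 0.0
-0.02 shift [76.4  2.2  3.3] turn [ 0.1 -0.   0.1] |t| 77.0 |r| 0.0
-0.075 shift [131.4   2.3   3.4] turn [ 0.1 -0.   0.1] |t| 131.0 |r| 0.0
```

Call:
{"api": "step_arm", "payload": {"motion": [[15, 2, 3, 0, 0, 0, 255], [35, 2, 3, 0, 0, 0, 255], [45, 2, 3, 0, 0, 0, 255], [52, 2, 3, 0, 0, 0, 255], [60, 2, 3, 0, 0, 0, 255], [68, 2, 3, 0, 0, 0, 255], [76, 2, 3, 0, 0, 0, 255], [76, 2, 3, 0, 0, 0, 255]]}}

```text
time_s: 15.52
eef_pos: [0.5257, -0.2219, 0.209]
eef_rot: [-0.452, -0.543, -0.454, 0.543]
wrist_force: [-0.1, 0.8, -0.1]
opening: 0.168
```

Call:
{"api": "step_arm", "payload": {"motion": [[12, 0, 0, 0, 0, 0, 255], [24, 0, 0, 0, 0, 0, 255], [36, 0, 0, 0, 0, 0, 255], [45, 0, 0, 0, 0, 0, 255], [50, 0, 0, 0, 0, 0, 255], [53, 0, 0, 0, 0, 0, 255], [53, 0, 0, 0, 0, 0, 255]]}}

```text
time_s: 16.4
eef_pos: [0.5262, -0.2221, 0.1569]
eef_rot: [-0.453, -0.543, -0.453, 0.543]
wrist_force: [0.4, -0.1, -1.0]
opening: 0.169
```

Call:
{"api": "step_arm", "payload": {"motion": [[1, 0, 0, 0, 0, 0, 255], [2, 0, 0, 0, 0, 0, 255], [3, 0, 0, 0, 0, 0, 255], [3, 0, 0, 0, 0, 0, 255]]}}

```text
time_s: 16.9
eef_pos: [0.5266, -0.2224, 0.156]
eef_rot: [0.453, 0.543, 0.453, -0.543]
wrist_force: [-3.7, 1.7, 10.8]
opening: 0.164
```

Call:
{"api": "step_arm", "payload": {"motion": [[1.5, 0, 0, 0, 0, 0, 255], [3, 0, 0, 0, 0, 0, 255], [3, 0, 0, 0, 0, 0, 255]]}}

```text
time_s: 17.27
eef_pos: [0.5271, -0.2229, 0.1558]
eef_rot: [0.454, 0.543, 0.452, -0.543]
wrist_force: [-10.0, 5.2, 27.1]
opening: 0.165
```

Call:
{"api": "step_arm", "payload": {"motion": [[-4, 0, 0, 0, 0, 0, 255], [-4, 0, 0, 0, 0, 0, 120], [-4, 0, 0, 0, 0, 0, 120], [-4, 0, 0, 0, 0, 0, 120], [-40, 0, 0, 0, 0, 0, 120], [-90, 0, 0, 0, 0, 0, 120], [-130, 0, 0, 0, 0, 0, 120], [-130, 0, 0, 0, 0, 0, 120]]}}

```text
time_s: 18.27
eef_pos: [0.5279, -0.2233, 0.285]
eef_rot: [0.455, 0.543, 0.451, -0.542]
wrist_force: [0.7, 0.4, -0.5]
opening: 0.532
```

```bash
python3 - <<'E'
from h import *
i=snap("wrist","w9");s=snap("scene","s3");t=snap("top","t3");print(ctrl.get_obs()["eef_pos"])
for n,f in(("wrist",i),("scene",s)):
    m=cv2.inRange(hsv(f),(18,80,60),(36,255,255));k,l,st,c=cv2.connectedComponentsWithStats(m)
    for j in range(1,k):
        if st[j,4]>40: uv=np.argwhere(l==j)[:,::-1];P=dep(f,uv);print(n,st[j],np.percentile(P,[2,50,98],axis=0).round(3).tolist())
# probe still?
P=dep(t,[(237,209)]);m=(hsv(t)[195:225,200:280,1]<90).astype(np.uint8);k,l,st,c=cv2.connectedComponentsWithStats(m);print(st,c+[200,195])
t0=load("top1");d=cv2.absdiff(t["im"],t0["im"]).max(2);print(d[195:225,200:280].max(),(d[195:225,200:280]>40).sum())
E
```

```text
[ 0.52565715 -0.22180727  0.27953304]
wrist [280  17  38   7 133] [[0.553, -0.093, 0.006], [0.579, -0.075, 0.015], [0.592, -0.072, 0.112]]
wrist [ 269   45   55   38 1674] [[0.537, -0.133, 0.012], [0.563, -0.116, 0.015], [0.59, -0.101, 0.017]]
wrist [271 163  18   8  58] [[0.52, -0.218, 0.048], [0.528, -0.212, 0.071], [0.535, -0.21, 0.079]]
wrist [269 174  24  43 719] [[0.52, -0.23, 0.098], [0.528, -0.218, 0.169], [0.535, -0.215, 0.183]]
scene [344 148  13  33 255] [[0.516, -0.566, -0.131], [0.523, -0.218, 0.139], [0.763, -0.213, 0.182]]
scene [342 186   9   7  48] [[0.488, -0.296, 0.002], [0.52, -0.213, 0.071], [0.588, -0.166, 0.114]]
scene [286 210  32  21 367] [[0.536, -0.13, 0.013], [0.561, -0.1, 0.016], [0.589, -0.071, 0.019]]
[[   0    0   80   30 2204]
 [   0   25   52    5  196]] [[240.9777677  208.38203267]
 [222.88265306 222.07142857]]
115 267
```

```bash
python3 - <<'E'
from h import *
t=load("t3");x0,y0,x1,y1=195,190,290,265
m=np.zeros(t["im"].shape[:2],np.uint8);h=hsv(t);m[y0:y1,x0:x1]=(h[y0:y1,x0:x1,1]<95)
k,l,st,c=cv2.connectedComponentsWithStats(m)
for j in range(1,k):
    if st[j,4]>20:
        uv=np.argwhere(l==j)[:,::-1];P=plane(t,uv.astype(float),.007)[:,:2];cc=P.mean(0);d=np.linalg.svd(P-cc,full_matrices=False)[2][0];d*=np.sign(d[1]);s=(P-cc)@d
        print(st[j],c[j],cc,d,s.min(),s.max(),t["im"][l==j].mean(0))
        for a in np.arange(-.07,.08,.01): k2=abs(s-a)<.005;print(round(a,2),k2.sum(),end=" ")
E
```

```text
[196 220  56   6 224] [220.96875    222.32589286] [0.49253182 0.13943537] [-0.05357306  0.99856393] -0.07743796560692058 0.06449784203653516 [81.48660714 89.16071429 88.89285714]
-0.07 8 -0.06 8 -0.05 10 -0.04 13 -0.03 18 -0.02 21 -0.01 21 0.0 18 0.01 20 0.02 23 0.03 20 0.04 20 0.05 13 0.06 10 0.07 0 0.08 0
```

```bash
python3 - <<'E'
from h import *
print(ctrl.get_obs()["q"].round(2))
go([.496,.133,.11],frame(-Z3,[.9986,.0536,0]))
E
```

```text
[-0.61  0.14  1.56 -0.    1.45 -0.43]
 shift [ 170.2  -92.3 -343.6] turn [-13.4  -0.1   0.1] |t| 394.0 |r| 13.0
```

Call:
{"api": "step_arm", "payload": {"motion": [[0, -15, -55, -3, 0, 0, 120], [0, -30, -110, -6, 0, 0, 120], [0, -45, -165, -9, 0, 0, 120], [0, -60, -220, -12, 0, 0, 120], [20, -75, -280, -13.4, 0, 0, 120], [70, -92, -343, -13.4, 0, 0, 120], [120, -92, -343, -13.4, 0, 0, 120], [165, -92, -343, -13.4, 0, 0, 120], [165, -92, -343, -13.4, 0, 0, 120], [165, -92, -343, -13.4, 0, 0, 120]]}}

```text
time_s: 19.68
eef_pos: [0.4976, 0.1316, 0.117]
eef_rot: [0.513, 0.487, 0.513, -0.486]
wrist_force: [0.5, 0.6, 0.7]
opening: 0.532
```

```bash
cat > pr.py <<'E'
from h import *
import sys
i=snap("wrist",sys.argv[1]);o=ctrl.get_obs();print(o["eef_pos"],o["q"].round(2))
h=hsv(i);m=((h[:,:,1]<95)&(h[:,:,2]>25)).astype(np.uint8);m[int(sys.argv[2]):]=0
k,l,st,c=cv2.connectedComponentsWithStats(m)
for j in range(1,k):
    if st[j,4]>300:
        uv=np.argwhere(l==j)[:,::-1];P=plane(i,uv.astype(float),.007)[:,:2];cc=P.mean(0);d=np.linalg.svd(P-cc,full_matrices=False)[2][0];d*=np.sign(d[1]);s=(P-cc)@d;w=(P-cc)@[d[1],-d[0]]
        print(st[j],cc.round(4),d.round(4),s.min().round(4),s.max().round(4),i["im"][l==j].mean(0).round())
        if abs(np.ptp(s)-.13)<.03:
            for a in np.arange(-.08,.08,.01):
                q=abs(s-a)<.004
                if q.any(): print(round(a,2),np.percentile(w[q],[3,97]).round(4),end=" ")
            print()
E
python3 pr.py w10 250
```

```text
[0.49847029 0.13154811 0.11795876] [ 0.03  0.18  1.85  0.    1.1  -0.03]
[541   0  19  39 618] [0.6656 0.2687] [-0.4146  0.91  ] -0.0147 0.0117 [136. 134. 119.]
[ 272   99   20  151 2296] [0.4959 0.152 ] [-0.052   0.9986] -0.0542 0.0537 [117. 122. 122.]
-0.05 [-0.0041  0.0039] -0.04 [-0.0048  0.0042] -0.03 [-0.006   0.0055] -0.02 [-0.0061  0.0057] -0.01 [-0.006   0.0061] -0.0 [-0.006   0.0061] 0.01 [-0.0059  0.006 ] 0.02 [-0.0058  0.0059] 0.03 [-0.0058  0.0059] 0.04 [-0.0038  0.0038] 0.05 [-0.0023  0.0024] 
[ 508  115   52  135 2917] [0.6841 0.1481] [-0.1825  0.9832] -0.0443 0.0589 [160. 162. 160.]
-0.04 [-0.0068  0.02  ] -0.03 [-0.0169  0.0186] -0.02 [-0.0161  0.0158] -0.01 [-0.0144 -0.0018] -0.0 [-0.012   0.0001] 0.01 [-0.0096  0.0022] 0.02 [-0.0078  0.0044] 0.03 [-0.0057  0.0063] 0.04 [-0.0036  0.0086] 0.05 [-0.0013  0.0101] 0.06 [0.0012 0.0102]
```

```bash
python3 - <<'E'
from h import *
go([.4971,.1297,.0025],frame(-Z3,[.9986,.052,0]))
E
```

```text
shift [115.5  -1.7   1.8] turn [ 0.1 -0.  -0.1] |t| 115.0 |r| 0.0
```

Call:
{"api": "step_arm", "payload": {"motion": [[50, -1.5, 2, 0, 0, 0, 120], [85, -1.5, 2, 0, 0, 0, 120], [102, -1.5, 2, 0, 0, 0, 120], [109, -1.5, 2, 0, 0, 0, 120], [111, -1.5, 2, 0, 0, 0, 120], [111, -1.5, 2, 0, 0, 0, 120]]}}

```text
time_s: 20.48
eef_pos: [0.4966, 0.1299, 0.0062]
eef_rot: [0.514, 0.487, 0.513, -0.486]
wrist_force: [-0.6, 0.2, -0.2]
opening: 0.527
```

```bash
python3 pr.py w11 320;python3 - <<'E'
from h import *
go([.4971,.1297,.0025],frame(-Z3,[.9986,.052,0]))
E
```

```text
[0.49647152 0.12989541 0.00616009] [ 0.02  0.37  1.9   0.    0.87 -0.03]
[ 266   90   34  230 6021] [0.4955 0.1568] [-0.0521  0.9986] -0.0483 0.0492 [114. 118. 118.]
[  93  255  139   65 3473] [0.4581 0.1176] [0.8991 0.4377] -0.0475 0.0231 [76. 83. 84.]
[ 337  255  139   65 3449] [0.5381 0.1218] [-0.9408  0.3391] -0.0479 0.0229 [74. 79. 80.]
 shift [3.7 0.6 0.2] turn [ 0.1 -0.  -0.1] |t| 4.0 |r| 0.0
```

Call:
{"api": "step_arm", "payload": {"motion": [[3.5, 0.5, 0, 0, 0, 0, 120], [3.5, 0.5, 0, 0, 0, 0, 120], [3.5, 0.5, 0, 0, 0, 0, 255], [3.5, 0.5, 0, 0, 0, 0, 255], [3.5, 0.5, 0, 0, 0, 0, 255], [3.5, 0.5, 0, 0, 0, 0, 255], [3.5, 0.5, 0, 0, 0, 0, 255], [3.5, 0.5, 0, 0, 0, 0, 255]]}}

```text
time_s: 21.52
eef_pos: [0.4963, 0.1299, 0.0018]
eef_rot: [0.513, 0.486, 0.513, -0.486]
wrist_force: [-0.2, 1.1, 4.5]
opening: 0.118
```

```bash
python3 st.py;python3 - <<'E'
from h import *
P=lambda a,b:SEAT+a*XC+b*ZC
go(P(.026,.07),frame(-ZC,YC))
E
```

```text
21.525 [0.49625878 0.12987184 0.00181847] [-104.87863758    3.53738907 -263.52727262] F clip [-3.94787783 -0.42120661  2.42763119] 0.11788874284360518
 shift [-143.4  -79.5  318.6] turn [12.7 44.8  5.3] |t| 358.0 |r| 47.0
```

Call:
{"api": "step_arm", "payload": {"motion": [[-60, 0, 0, 0, 0, 0, 255], [-120, 0, 0, 0, 0, 0, 255], [-180, 0, 0, 0, 0, 0, 255], [-220, -15, 60, 0, 0, 0, 255], [-220, -30, 120, 0, 0, 0, 255], [-220, -45, 180, 3, 9, 1, 255], [-220, -60, 240, 6, 18, 2, 255], [-220, -80, 295, 9, 28, 3, 255], [-220, -80, 319, 11, 37, 4, 255], [-220, -80, 319, 12.7, 44.8, 5.3, 255]]}}

```text
time_s: 22.78
eef_pos: [0.4329, -0.1967, 0.221]
eef_rot: [0.243, 0.712, 0.59, -0.293]
wrist_force: [0.7, 0.5, -0.2]
opening: 0.115
```

```bash
python3 - <<'E'
from h import *
o=ctrl.get_obs();print(o["q"].round(2),o["opening"])
P=lambda a,b:SEAT+a*XC+b*ZC-.001*YC
go(P(.026,.06),frame(-ZC,YC))
E
```

```text
[-1.03  0.29  1.7   0.5   1.77 -0.9 ] 0.11474279663816575
 shift [66.4 -0.7 51. ] turn [-0.3 -0.3 -0.3] |t| 84.0 |r| 0.0
```

Call:
{"api": "step_arm", "payload": {"motion": [[20, -0.5, 51, 0, 0, 0, 255], [45, -0.5, 51, 0, 0, 0, 255], [66, -0.5, 51, 0, 0, 0, 255], [66, -0.5, 51, 0, 0, 0, 255], [66, -0.5, 51, 0, 0, 0, 255]]}}

```text
time_s: 23.4
eef_pos: [0.4351, -0.1831, 0.1392]
eef_rot: [0.245, 0.709, 0.592, -0.294]
wrist_force: [-1.0, -0.3, 0.4]
opening: 0.119
```

```bash
python3 st.py; python3 - <<'E'
from h import *
snap("wrist","w12")
P=lambda a,b:SEAT+a*XC+b*ZC-.001*YC
go(P(.026,.003),frame(-ZC,YC))
E
```

```text
23.4 [ 0.43505078 -0.18308733  0.13919867] [23.4469403  -0.72644512 59.08324137] F clip [ 0.08047427 -0.94231707  0.60690266] 0.11898345592003017
 shift [56.4 -0.5  2.5] turn [ 0.   0.  -0.1] |t| 56.0 |r| 0.0
```

Call:
{"api": "step_arm", "payload": {"motion": [[20, -0.5, 2.5, 0, 0, 0, 255], [35, -0.5, 2.5, 0, 0, 0, 255], [42, -0.5, 2.5, 0, 0, 0, 255], [46, -0.5, 2.5, 0, 0, 0, 255], [50, -0.5, 2.5, 0, 0, 0, 255], [53, -0.5, 2.5, 0, 0, 0, 255], [55, -0.5, 2.5, 0, 0, 0, 255], [55, -0.5, 2.5, 0, 0, 0, 255]]}}

```text
time_s: 24.45
eef_pos: [0.441, -0.1458, 0.098]
eef_rot: [0.245, 0.709, 0.592, -0.294]
wrist_force: [0.0, -1.5, -0.0]
opening: 0.118
```

```bash
python3 st.py
```

```text
24.45 [ 0.44103988 -0.14580255  0.09800376] [25.87946181 -1.50046504  3.25736338] F clip [1.07570006 0.28528855 1.07105291] 0.11818710651559716
```

Call:
{"api": "step_arm", "payload": {"motion": [[1.5, 0.5, 0, 0, 0, 0, 255], [3, 0.5, 0, 0, 0, 0, 255], [4, 0.5, 0, 0, 0, 0, 255], [4, 0.5, 0, 0, 0, 0, 255]]}}

```text
time_s: 24.95
eef_pos: [0.442, -0.1448, 0.0966]
eef_rot: [0.246, 0.709, 0.592, -0.294]
wrist_force: [-6.5, -9.0, 13.1]
opening: 0.12
```

```bash
python3 st.py
```

```text
24.95 [ 0.44195694 -0.14478952  0.09662958] [26.03043266 -0.77931981  1.46495014] F clip [-2.13781443 -4.8173909  16.37127942] 0.11981661344609
```

Call:
{"api": "step_arm", "payload": {"motion": [[-2, 0, 0, 0, 0, 0, 255], [-2, 0, 0, 0, 0, 0, 120], [-2, 0, 0, 0, 0, 0, 120], [-2, 0, 0, 0, 0, 0, 120], [-20, 0, 0, 0, 0, 0, 120], [-60, 0, 0, 0, 0, 0, 120], [-100, 0, 0, 0, 0, 0, 120], [-130, 0, 0, 0, 0, 0, 120], [-130, 0, 0, 0, 0, 0, 120]]}}

```text
time_s: 26.08
eef_pos: [0.426, -0.2365, 0.189]
eef_rot: [0.247, 0.71, 0.59, -0.294]
wrist_force: [0.7, 1.1, -1.0]
opening: 0.528
```

```bash
python3 - <<'E'
from h import *
i=snap("wrist","w13")
v,u=np.mgrid[80:300,245:325];uv=np.c_[u.ravel(),v.ravel()];P=dep(i,uv);Q=(P-SEAT)@np.c_[XC,YC,ZC]*1e3
col=i["im"][uv[:,1],uv[:,0]]
k=(Q[:,2]>5)&(Q[:,2]<20)&(abs(Q[:,1])<12)&(Q[:,0]>-80)&(Q[:,0]<90);Q=Q[k]
for a in range(-70,90,6):
    q=abs(Q[:,0]-a)<3
    if q.sum()>3: print(a,q.sum(),np.percentile(Q[q][:,1],[3,97]).round(1),np.percentile(Q[q][:,2],90).round(1))
go([.44,-.12,.34],frame(-Z3,YC),"mid")
E
```

```text
-46 62 [-1.4  2.8] 9.3
-40 68 [-2.2  2.8] 9.7
-34 94 [-3.8  4.3] 11.3
-28 130 [-5.   5.7] 12.4
-22 143 [-5.1  5.8] 12.9
-16 132 [-5.9  5. ] 12.6
-10 133 [-5.9  5.1] 12.8
-4 212 [-9.9  7.7] 17.8
2 206 [-10.    7.8] 18.8
8 135 [-6.7  5.2] 13.0
14 127 [-6.8  4.4] 12.9
20 120 [-6.8  4.5] 12.9
26 119 [-6.9  4.1] 12.8
32 104 [-6.9  3.7] 12.4
38 134 [-8.5  4.6] 13.8
44 82 [-6.2  2.3] 11.9
50 69 [-5.5  1.5] 11.3
56 67 [-5.5  0.7] 10.9
62 50 [-5.6  0.7] 10.2
68 37 [-4.8 -0.9] 9.6
74 13 [-3.3 -2. ] 8.7
80 14 [-3.8 -2.5] 8.8
86 20 [-4.1 -2.5] 8.2
mid shift [ -26.3   -6.4 -189.3] turn [ -0.1 -44.9  -0.1] |t| 191.0 |r| 45.0
```

Call:
{"api": "step_arm", "payload": {"motion": [[-25, 0, -50, 0, 0, 0, 100], [-25, 0, -100, 0, -10, 0, 100], [-25, -3, -150, 0, -20, 0, 100], [-25, -7, -190, 0, -30, 0, 100], [-25, -7, -190, 0, -40, 0, 100], [-25, -7, -190, 0, -45, 0, 100], [-25, -7, -190, 0, -45, 0, 100]]}}

```text
time_s: 27.0
eef_pos: [0.4393, -0.1153, 0.3384]
eef_rot: [0.453, 0.542, 0.455, -0.542]
wrist_force: [0.4, 0.2, 0.5]
opening: 0.607
```

Call:
{"api": "step_arm", "payload": {"motion": [[0, 3, -40, 0, -10, 0, 100], [20, 6, -85, 0, -20, 0, 100], [60, 9, -85, 0, -30, 0, 100], [100, 9, -85, 0, -40, 0, 100], [120, 9, -85, 0, -45, 0, 100], [120, 9, -85, 0, -45, 0, 100], [120, 9, -85, 0, -45, 0, 100]]}}

```text
time_s: 27.88
eef_pos: [0.4639, -0.0363, 0.2198]
eef_rot: [-0.591, -0.295, -0.246, 0.71]
wrist_force: [0.9, -0.1, 1.1]
opening: 0.608
```

```bash
python3 st.py; python3 - <<'E'
from h import *
i=snap("wrist","w14")
v,u=np.mgrid[185:230,255:305];uv=np.c_[u.ravel(),v.ravel()];Q=(dep(i,uv)-SEAT)@np.c_[XC,YC,ZC]*1e3
k=(Q[:,0]<-15)&(Q[:,0]>-60)&(abs(Q[:,1])<12)&(Q[:,2]<20)&(Q[:,2]>-5);print(k.sum(),np.percentile(Q[k],[2,50,98],axis=0).round(1))
for a in(-24,-30,-36,-42,-48):
    q=k&(abs(Q[:,0]-a)<3)
    if q.sum()>3:print(a,np.percentile(Q[q],[3,97],axis=0).round(1).tolist())
go(SEAT-.018*XC+.0065*ZC,frame(XC,YC),"grasp")
E
```

```text
27.875 [ 0.46392524 -0.03627718  0.21981521] [-139.34577732    1.43271717   10.29952963] F clip [-0.82283046  0.93175858  0.75722097] 0.6081064565599353
271 [[-49.9  -5.    1. ]
 [-33.3   0.2   4.2]
 [-16.7   5.1   8.9]]
-24 [[-26.8, -5.1, 0.9], [-21.3, 5.1, 4.1]]
-30 [[-32.9, -5.0, 1.3], [-27.5, 5.1, 9.1]]
-36 [[-38.3, -4.2, 2.3], [-33.1, 4.4, 8.9]]
-42 [[-44.6, -1.9, 4.0], [-40.0, 2.9, 6.4]]
-48 [[-50.3, -1.1, 4.4], [-45.3, 2.9, 8.6]]
grasp shift [121.9  -1.8  -4.1] turn [-0.2 -0.2  0. ] |t| 122.0 |r| 0.0
```

Call:
{"api": "step_arm", "payload": {"motion": [[40, -1.5, -4, 0, 0, -1.5, 120], [75, -1.5, -4, 0, 0, -1.5, 120], [100, -1.5, -4, 0, 0, -1.5, 120], [115, -1.5, -4, 0, 0, -1.5, 120], [121, -1.5, -4, 0, 0, -1.5, 120], [121, -1.5, -4, 0, 0, -1.5, 120]]}}

```text
time_s: 28.68
eef_pos: [0.4478, -0.1169, 0.1316]
eef_rot: [-0.582, -0.291, -0.249, 0.717]
wrist_force: [-0.2, -0.9, 0.6]
opening: 0.528
```

Call:
{"api": "step_arm", "payload": {"motion": [[0, 0, 0, 0, 0, 0, 255], [0, 0, 0, 0, 0, 0, 255], [0, 0, 0, 0, 0, 0, 255], [0, 0, 0, 0, 0, 0, 255], [0, 0, 0, 0, 0, 0, 255]]}}

```text
time_s: 29.3
eef_pos: [0.4475, -0.1166, 0.131]
eef_rot: [-0.583, -0.291, -0.249, 0.717]
wrist_force: [-1.1, 1.8, 3.0]
opening: 0.129
```

```bash
python3 st.py
```

```text
29.3 [ 0.44752301 -0.11662436  0.13102318] [-18.58807971  -0.33893166   5.4863383 ] F clip [-3.29451797 -1.37754445  1.01708204] 0.128514686836236
```

Call:
{"api": "step_arm", "payload": {"motion": [[-10, 0, 0, 0, 0, 0, 255], [-25, 0, 0, 0, 0, 0, 255], [-45, 0, 0, 0, 0, 0, 255], [-65, 0, 0, 0, 0, 0, 255], [-85, 0, 0, 0, 0, 0, 255], [-100, 0, 0, 0, 0, 0, 255], [-120, 0, 20, 0, 0, 0, 255], [-150, 0, 50, 0, 0, 0, 255], [-150, 0, 80, 0, 0, 0, 255], [-150, 0, 80, 0, 0, 0, 255]]}}

```text
time_s: 30.55
eef_pos: [0.4607, -0.0689, 0.2956]
eef_rot: [-0.583, -0.293, -0.248, 0.717]
wrist_force: [0.2, 1.0, -0.7]
opening: 0.126
```

```bash
python3 st.py; python3 - <<'E'
from h import *
i=snap("wrist","w15")
H=ctrl.camera_info("wrist")["hand_eye"]
v,u=np.mgrid[170:330,255:312];uv=np.c_[u.ravel(),v.ravel()];n=norm(i,uv.astype(float));d=i["d"][uv[:,1],uv[:,0]][:,None]
Q=(np.c_[n*d,d]@H[:3,:3].T+H[:3,3])*1e3
k=(d[:,0]>0)&(abs(Q[:,1])<20)&(abs(Q[:,2])<20)&(Q[:,0]<150)&(Q[:,0]>-40)
for a in range(0,130,8):
    q=k&(abs(Q[:,0]-a)<4)
    if q.sum()>3:print(a,q.sum(),np.percentile(Q[q],[3,97],axis=0).round(1)[:,1:].tolist(),uv[q].min(0),uv[q].max(0))
print(ctrl.get_obs()["q"].round(2))
go([.6495,-.2165,.285],frame(-Z3,YC))
E
```

```text
30.55 [ 0.46073552 -0.06893266  0.29561978] [-169.82561022    4.13327673   87.02354189] F clip [-0.24612233 -0.02460088 -1.23417654] 0.1256066099382662
0 237 [[-4.7, -5.4], [6.0, 7.0]] [265 254] [309 299]
8 178 [[-4.5, -5.0], [5.7, -1.5]] [272 254] [295 267]
16 160 [[-5.2, -4.9], [6.1, -0.6]] [271 247] [295 262]
24 143 [[-5.1, -5.0], [5.9, -0.4]] [271 241] [295 256]
32 117 [[-4.8, -4.9], [5.9, -0.8]] [272 236] [294 248]
40 105 [[-5.4, -4.6], [6.2, 0.2]] [272 231] [294 245]
48 73 [[-4.7, -4.7], [5.3, -0.6]] [273 227] [294 239]
56 200 [[-6.6, -5.7], [7.3, 2.9]] [271 221] [295 238]
72 25 [[-2.4, -2.7], [3.0, -0.6]] [278 218] [288 221]
80 19 [[-2.5, -2.0], [3.2, -0.2]] [278 216] [288 220]
88 6 [[-0.9, -1.0], [1.5, -0.0]] [281 214] [285 215]
96 10 [[-0.4, 0.4], [1.0, 1.1]] [282 211] [284 214]
104 8 [[-0.4, 0.6], [1.0, 1.0]] [282 208] [284 211]
[ 0.07  0.11  1.75 -0.75  1.56  0.38]
 shift [ 79.7 215.   72.4] turn [-0.7 44.9  1.4] |t| 240.0 |r| 45.0
```

Call:
{"api": "step_arm", "payload": {"motion": [[0, 40, 20, 0, 10, 0, 255], [15, 90, 35, 0, 20, 0, 255], [35, 140, 55, 0, 30, 0.5, 255], [55, 190, 72, 0, 40, 1, 255], [80, 216, 74, -0.7, 45, 1.4, 255], [80, 216, 74, -0.7, 45, 1.4, 255], [80, 216, 74, -0.7, 45, 1.4, 255]]}}

```text
time_s: 31.48
eef_pos: [0.6498, -0.217, 0.2834]
eef_rot: [-0.452, -0.542, -0.455, 0.543]
wrist_force: [0.3, 0.5, -0.0]
opening: 0.126
```

```bash
python3 - <<'E'
from h import *
i=snap("wrist","w16");o=ctrl.get_obs();print(o["q"].round(2),o["eef_pos"],Rq(o["eef_rot"]).as_matrix().round(3).tolist())
print(proj(i,[.6505,-.219,.092]))
# bright white rim
h=hsv(i);m=((h[:,:,1]<40)&(h[:,:,2]>200)).astype(np.uint8);k,l,st,c=cv2.connectedComponentsWithStats(m)
for j in range(1,k):
    if st[j,4]>60:
        uv=np.argwhere(l==j)[:,::-1];e=cv2.fitEllipse(cv2.convexHull(uv.astype(np.int32))) if st[j,4]>60 else None;print(st[j],c[j].round(1),e,plane(i,[e[0]],.092).round(4),np.median(dep(i,uv)[:,2]).round(3))
crop(i,"c16",200,120,400,270,4)
E
```

```text
[-0.49  0.39  1.24  0.    1.52 -0.32] [ 0.65003703 -0.21646898  0.2844919 ] [[-0.003, 0.984, -0.176], [0.002, -0.176, -0.984], [-1.0, -0.003, -0.001]]
[[284.81783441 184.42862455]]
[ 368    0   72   74 2646] [395.3  39.5] ((401.9043884277344, 32.05955505371094), (69.63019561767578, 84.57286071777344), 30.861305236816406) [[ 0.7721 -0.1058  0.092 ]] 0.11
[ 238   40   80   49 2276] [272.8  61.3] ((274.00555419921875, 61.45463562011719), (61.55156707763672, 84.5285415649414), 85.05345916748047) [[ 0.6605 -0.1103  0.092 ]] 0.077
[ 79  99  21  23 184] [ 92.2 108.6] ((89.2064437866211, 108.67877960205078), (17.592620849609375, 24.868040084838867), 142.573486328125) [[ 0.4888 -0.1185  0.092 ]] 0.021
[  4 123  21  30 205] [ 14.  141.9] ((16.424081802368164, 137.44534301757812), (16.755056381225586, 34.57387924194336), 37.81886672973633) [[ 0.4115 -0.1299  0.092 ]] 0.128
[ 30 124  11  31  83] [ 34.2 138.8] ((37.82164764404297, 138.7964630126953), (15.575401306152344, 29.98535919189453), 174.09255981445312) [[ 0.4317 -0.1351  0.092 ]] 0.128
[270 168  36  36 627] [287.  184.2] ((287.29968261718
[... 621 characters left out ...]
.092 ]] 0.056
[  0 225  19  10 122] [  8.8 229.5] ((7.890756607055664, 229.3662567138672), (7.724216461181641, 24.12327003479004), 101.46473693847656) [[ 0.3679 -0.2146  0.092 ]] 0.037
[125 237  24  19  80] [139.9 249.1] ((134.9268035888672, 244.0945281982422), (21.951557159423828, 27.26906967163086), 63.283592224121094) [[ 0.4927 -0.2522  0.092 ]] 0.017
[367 248   7  24  79] [370. 259.] ((370.205810546875, 259.3199768066406), (4.464427471160889, 24.876468658447266), 170.4371795654297) [[ 0.7212 -0.3095  0.092 ]] -0.691
[  0 300  23  88 528] [ 12.3 348.1] ((-952.2630615234375, -144.28341674804688), (362.9433288574219, 2198.554931640625), 117.96327209472656) [[-0.226   0.1964  0.092 ]] -0.514
```

View pics/c16.png

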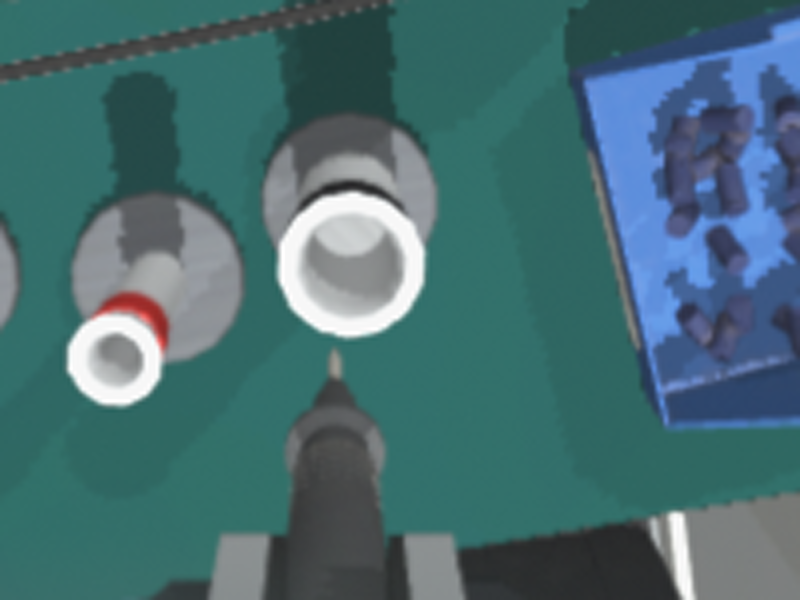

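Call:
{"api": "step_arm", "payload": {"motion": [[30, 3, 3, 0, 0, 0, 255], [60, 3, 3, 0, 0, 0, 255], [80, 3, 3, 0, 0, 0, 255], [95, 3, 3, 0, 0, 0, 255], [105, 3, 3, 0, 0, 0, 255], [115, 3, 3, 0, 0, 0, 255], [125, 3, 3, 0, 0, 0, 255], [125, 3, 3, 0, 0, 0, 255]]}}

```text
time_s: 32.52
eef_pos: [0.6521, -0.2214, 0.1591]
eef_rot: [-0.452, -0.542, -0.454, 0.543]
wrist_force: [-0.2, 0.3, 0.1]
opening: 0.132
```

Call:
{"api": "step_arm", "payload": {"motion": [[10, 0, 0, 0, 0, 0, 255], [20, 0, 0, 0, 0, 0, 255], [28, 0, 0, 0, 0, 0, 255], [34, 0, 0, 0, 0, 0, 255], [37, 0, 0, 0, 0, 0, 255], [37, 0, 0, 0, 0, 0, 255]]}}

```text
time_s: 33.28
eef_pos: [0.6524, -0.2216, 0.123]
eef_rot: [-0.453, -0.542, -0.454, 0.543]
wrist_force: [0.1, -0.3, -0.4]
opening: 0.122
```

Call:
{"api": "step_arm", "payload": {"motion": [[2, 0, 0, 0, 0, 0, 255], [4, 0, 0, 0, 0, 0, 255], [6, 0, 0, 0, 0, 0, 255], [7, 0, 0, 0, 0, 0, 255], [7, 0, 0, 0, 0, 0, 255]]}}

```text
time_s: 33.9
eef_pos: [0.6535, -0.2221, 0.1215]
eef_rot: [0.454, 0.543, 0.453, -0.542]
wrist_force: [-8.2, 4.2, 22.8]
opening: 0.124
```

Call:
{"api": "step_arm", "payload": {"motion": [[-6, 0, 0, 0, 0, 0, 255], [-6, 0, 0, 0, 0, 0, 255], [-6, 0, 0, 0, 0, 0, 120], [-6, 0, 0, 0, 0, 0, 120], [-6, 0, 0, 0, 0, 0, 120], [-6, 0, 0, 0, 0, 0, 120]]}}

```text
time_s: 34.65
eef_pos: [0.6525, -0.2216, 0.122]
eef_rot: [-0.453, -0.542, -0.454, 0.543]
wrist_force: [-0.6, -0.9, 0.8]
opening: 0.53
```

Call:
{"api": "step_arm", "payload": {"motion": [[-40, 0, 0, 0, 0, 0, 120], [-90, 0, 0, 0, 0, 0, 120], [-140, 0, 0, 0, 0, 0, 120], [-160, 0, -40, 0, 0, 0, 120], [-160, 0, -40, 0, 0, 0, 120]]}}

```text
time_s: 35.28
eef_pos: [0.6613, -0.1804, 0.2855]
eef_rot: [0.455, 0.543, 0.453, -0.541]
wrist_force: [0.0, -0.1, -0.7]
opening: 0.53
```

```bash
python3 - <<'E'
from h import *
i=snap("wrist","w17");s=snap("scene","s17");print(ctrl.get_obs()["eef_pos"])
v,u=np.mgrid[0:330,0:560];uv=np.c_[u.ravel(),v.ravel()];P=dep(i,uv)
for n,c in(("probe",(.6526,-.2206)),("yel",(.5265,-.2205))):
    k=(np.hypot(P[:,0]-c[0],P[:,1]-c[1])<.02)&(P[:,2]>.1)&(P[:,2]<.2)
    if k.sum(): print(n,k.sum(),np.percentile(P[k],[2,50,98],axis=0).round(4).tolist(),np.sort(P[k][:,2])[-10:].round(4))
im=np.vstack([cv2.resize(i["im"][100:300,60:460,::-1],(800,400)),cv2.resize(s["im"][130:200,280:380+0,::-1],(286,200),interpolation=cv2.INTER_CUBIC)[:, :286] if 0 else np.hstack([cv2.resize(s["im"][130:210,280:400,::-1],(300,200),interpolation=cv2.INTER_CUBIC),np.zeros((200,500,3),np.uint8)])])
cv2.imwrite("pics/fin.png",im)
E
```

```text
[ 0.65966525 -0.18213586  0.28195004]
probe 300 [[0.6468, -0.2253, 0.1021], [0.6528, -0.2199, 0.1304], [0.6576, -0.2172, 0.1512]] [0.1509 0.1509 0.1511 0.1512 0.1513 0.1513 0.1514 0.1517 0.152  0.1521]
yel 1233 [[0.5232, -0.2291, 0.1021], [0.5322, -0.2189, 0.1586], [0.5358, -0.2143, 0.1836]] [0.1841 0.1841 0.1842 0.1844 0.1845 0.1845 0.1846 0.1846 0.1849 0.1851]
```

View pics/fin.png

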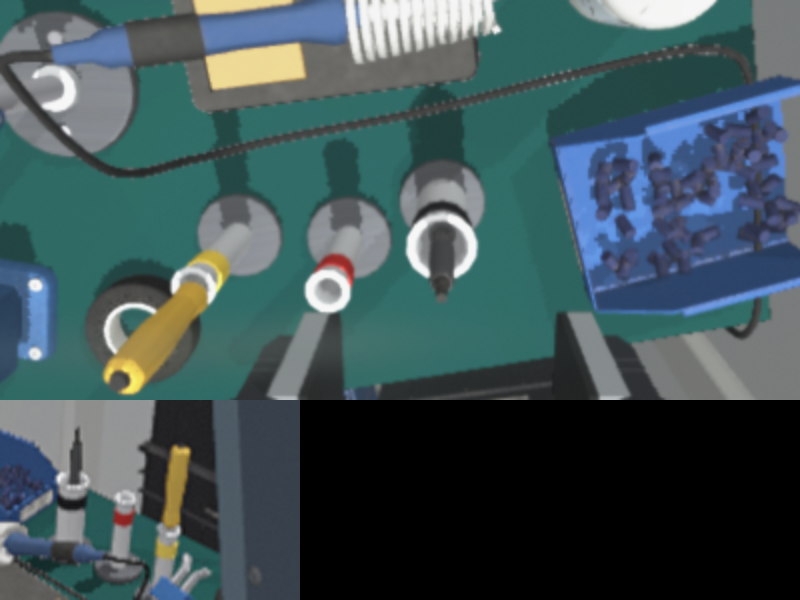

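```bash
python3 - <<'E'
from h import *
i=load("w17");v,u=np.mgrid[0:330,0:560];uv=np.c_[u.ravel(),v.ravel()];P=dep(i,uv)
for n,c in(("probe",(.6526,-.2206)),("yel",(.5265,-.2205))):
    k=(np.hypot(P[:,0]-c[0],P[:,1]-c[1])<.02)&(P[:,2]>.08)&(P[:,2]<.2)
    for z in np.arange(.085,.19,.008):
        q=k&(abs(P[:,2]-z)<.004)
        if q.sum()>4: print(n,z.round(3),q.sum(),np.median(P[q],0).round(4)[:2],(np.ptp(P[q],axis=0)*1e3).round(0)[:2])
    v1=uv[k][:,1].max();q=k&(uv[:,1]>=v1-5);print("lowest rows",np.median(P[q],0).round(4),uv[q].mean(0))
go([.653,-.2205,.20],name="over")
E
```

```text
probe 0.085 132 [ 0.6526 -0.2224] [25. 26.]
probe 0.093 360 [ 0.6549 -0.2187] [33. 33.]
probe 0.101 35 [ 0.6536 -0.2183] [12.  5.]
probe 0.109 36 [ 0.6529 -0.2183] [11.  5.]
probe 0.117 38 [ 0.6524 -0.2182] [11.  4.]
probe 0.125 43 [ 0.6529 -0.2183] [11.  5.]
probe 0.133 93 [ 0.6528 -0.2202] [11.  9.]
probe 0.141 30 [ 0.6525 -0.221 ] [6. 4.]
probe 0.149 38 [ 0.6522 -0.2223] [4. 4.]
lowest rows [ 0.6521 -0.2231  0.1506] [280.20689655 248.24137931]
yel 0.085 44 [ 0.529  -0.2168] [18. 12.]
yel 0.093 129 [ 0.5303 -0.2149] [23. 21.]
yel 0.101 80 [ 0.5331 -0.2175] [13. 15.]
yel 0.109 82 [ 0.5326 -0.2182] [11. 14.]
yel 0.117 58 [ 0.5324 -0.2182] [11. 13.]
yel 0.125 71 [ 0.5327 -0.2176] [11. 15.]
yel 0.133 76 [ 0.5332 -0.2176] [12. 15.]
yel 0.141 88 [ 0.5334 -0.2175] [11. 16.]
yel 0.149 107 [ 0.5332 -0.2176] [13. 17.]
yel 0.157 116 [ 0.5336 -0.217 ] [12. 16.]
yel 0.165 134 [ 0.5332 -0.2175] [14. 16.]
yel 0.173 152 [ 0.533  -0.2182] [17. 15.]
yel 0.181 290 [ 0.5292 -0.2214] [17. 16.]
lowest rows [ 0.5287 -0.2255  0.1825] [122.04210526 293.17894737]
over shift [81.9  0.3 39. ] turn [0. 0. 0.] |t| 91.0 |r| 0.0
```

```bash
python3 -c "
from bench import ctrl
print(ctrl.get_obs()['wrist_force'],ctrl.hand_in())"
```

```text
the job is handed in; nothing more can be done
[-0.22374135 -0.08642546  0.13539284] None
```

I put the yellow screwdriver and then the black test probe away. Each was reversed through the grey-footed clip and pushed tip down into the tube with its own collar. The red screwdriver wasn't on the bench, so I skipped it. I handed the job in at about 35 s, with the arm clear of everything.

- **Yellow screwdriver:** it stopped solidly under 27 N. Its top then measured about 0.183–0.185 m, which fits its 168 mm length when fully home.
- **Black test probe:** it had been knocked aside during the run, so I located it again before picking it up. It stopped at 23 N, about 5 mm higher than I had calculated. Its top then measured about 0.151 m. Both fit if the 144 mm overall length extends 4 mm beyond the stated barrel end, so I take it to be standing on the tube floor. I didn't press it down again to confirm.
- **Disagreement between cameras:** the top camera and the wrist camera differed by 3–4 mm in x. I used the wrist camera's values, and the grasps and insertions agreed with them.
- **Bystanders:** I never moved to touch the multimeter, the pen or the bottle. I didn't run a separate check of them at the end.

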